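# Load the mortar cube in the lever press

## Task

Put the mortar cube in the small lever press under load: lift the U-shaped saddle weight by its stem, hang it astride the press's arm between the two collars and let go of it while the arm is still locked. Then take the knob of the sprung index plunger and pull it all the way back, so that its pin leaves the arm and the arm sinks onto the cube by the weight alone. Finish holding the plunger fully back, without disturbing the cube or the stopwatch, tin and mallet nearby.

Things in the scene. Friction and masses are not known exactly. Their poses are not given: they have to be found in the camera images.
- saddle_stem (a point): Middle of the saddle weight's square upright stem (22 x 22 mm, 46 mm high), 82 mm above its feet. The weight is a bare steel inverted U, about 0.6 kg, 105 mm high. Bridge 50 (x) x 40 (y) x 14 mm just under the stem; below it two legs 45 mm long leave a slot 26 mm wide, open downward and along y. z is up the stem, y along the slot, x across it.
- bar_seat (a point): Middle of the top face of the press's arm, half-way between its two dark collars: the saddle's place. The arm is a level steel bar 16 mm wide, 20 mm high, its top 120 mm above the worktop. Collars 26 mm wide, 8 mm above the bar, 70 mm apart. y runs along the arm to its pivot, x across, away from the plunger's knob, z up. Hung up, the saddle's stem point is 37 mm above this.
- plunger_knob (a point): Middle of the waist of the plunger's black knob, 110 mm above the worktop, on the robot's side of the press; moves with it. The plunger lies level: +x into the press, pull toward -x. Waist 22 mm thick, 28 mm long in x; at its outer end a flange 32 mm wide, 6 mm thick. Behind it the fixed barrel (19 mm thick, from x = +16 mm) and a post (from +33 mm, 128 mm high). y runs parallel to the arm.
- index_plunger (a joint): Travel of the plunger in m: 0 = pin home in the arm's hole (12 mm deep), 0.020 = against its back stop. A spring pulls it home with 6 N at 0, 12 N at 0.020; the pin rubs a little in the hole when the arm is loaded.
- load_arm (a joint): Angle of the loading arm about its pivot, rad: 0 = level and locked by the pin, about 0.1 = its foot on the cube. A spring bears the bare arm up; with the saddle on it and the pin out it sinks slowly by itself.
- test_cube: Loose mortar cube, 40 mm, on the press's anvil under the arm's foot, 188 mm along the arm from the middle of the collars (near the pivot); origin at the centre of its underside, 24 mm above the worktop. Leave it there.
- stopwatch: Stopwatch lying on the worktop, 71 x 60 x 19 mm, bystander; origin at the centre of its underside.
- sample_tin: Round sample tin with lid, 70 mm wide, 30 mm high, bystander; origin at the centre of its underside.
- mallet: Small wooden mallet lying on the worktop, 125 mm long, head 48 mm high, bystander; origin at the centre of its underside.
Things that resemble listed ones, but are neither listed nor needed, are in the scene too. There is more than one size of the part that bears saddle_stem; the job needs the smallest.

How it is judged:
By the outcome, as a careful person would: the job done as asked, in the order asked, and still so for the second after the job is handed in, while the arm keeps its last pose, push and grip.
It also fails if it takes over 50 s, if anything falls off the work surface, if the arm or the gripper's body presses on something with over 40 N, if the wrist force passes 120 N, or if a joint passes its speed limit or range.

## Robot

A 6-joint arm with a two-finger parallel gripper is mounted at the origin on a cart in front of the work surface, level with it; the furniture and walls round the work are solid. World frame = base frame: x ahead of the robot, y to its left, z up, the work surface at z = 0. Lengths are in m, angles in rad, forces in N, time in s.
With the tool pointing down it reaches from about 0.425 to 0.95 m from the base axis. Payload 3.5 kg.
Tool frame: the origin (TCP) lies midway between the tips of the shut fingers; the grasp point (between the pads) lies 19 mm behind it; z points along the fingers, y is the direction in which the jaws open and shut (so a half turn about z gives the same grasp; the last joint's range is limited). The gripper opens to 85 mm and grips with 20 to 120 N. Pads are 22 mm wide; open, the fingers measure 114 mm over their backs; the gripper's body (76 mm by 85 mm) begins 54 mm behind the grasp point. The pads swing forward as they close: fully open they stand 13 mm farther back than shut.
Start: joints at [1.018, 0.286, 1.577, -0, 1.279, -0.15], TCP at [0.265, 0.621, 0.202] pointing down, gripper open.
Joint ranges: [-2.77, 2.77], [-0.9, 2.22], [0.21, 2.48], [-1.53, 4.67], [0.24, 2.81], [-2.84, 2.84]. Speed limits (rad/s): [2.79, 2.79, 3.14, 3.14, 3.14, 3.14].

## Interface

Orientations are given as a unit quaternion [w, x, y, z].
In Python, from workcell import arm, vision, hand_in gives the robot as it stands. The module is installed in compiled form; this text tells all that it offers.
- The arm moves only by the tool carry_out, never from a script. Its argument "commands" is a list of rows, each an object of numbers: "dx", "dy", "dz": the shift along the tool's x, y, z in cm; "rx", "ry", "rz": the turn, a rotation vector about the tool's x, y, z in rad; "jaw": the gripper command: -1 is fully open, 1 is shut, values between are in proportion. In form: [{"dx": .., "dy": .., "dz": .., "rx": .., "ry": .., "rz": .., "jaw": ..}, ...]. A call has exactly 8 rows; each row shifts and turns the pose as measured when the row begins, along the tool's axes as they then stand; what a row does not reach is not made up. A row lasts 1/12 s, in which the tool goes at most 41.7 mm and 7.16 degrees, less where a joint would pass 70% of its speed; a pose out of reach is approached as far as the arm can. A call with a gripper value outside its range is refused whole. The fingers move at their own pace and stop on an object; "force" is the grip in N (left out, the last holds). Time passes only in rows, so rows that do not move let the fingers close, or fill a call up. It gives the time, the measured TCP pose, the force and the opening at its end, in the units of the state.
- arm.observe(): the state, without advancing time (a new reading comes with each control period).
- vision.capture(name): name is "scene" or "top"; returns a dict with "img" (420x560x3 uint8, red, green, blue), "vfov" (degrees; the focal length in pixels is half the picture's height over the tangent of half this angle, whatever the lens; pixels are square), "cx", "cy" (the principal point, pixels), "rvec" (rotation vector, rad) and "tvec" (3), from world to camera coordinates, as OpenCV has them. Camera axes: x right, y down, z forward; pixel columns grow to the right and rows downward; lengths in m; the calibration is good to about 2 mm. A picture is of the moment at which its call begins. There is no depth.
- hand_in(): hands the job in, once; it reports no verdict.
The state is a dict: "clock": time; "joint_positions": joint angles; "dq": joint speeds; "joint_torque": joint torques, N m; "eef_pos": TCP position; "orientation": TCP orientation; "contact_force": force on the tool from outside, world axes, zero at the start; "ft_torque": the same for the moment, N m; "gripper_width": finger opening in m.
Only numpy, scipy, OpenCV 4.12 (cv2) and the standard library are available. Lean on these libraries where they do the work, as an engineer would, in place of code of your own. Each camera call takes 0.05 s, during which the arm holds its last target.

## Working session

There is one attempt and no reset: what is moved stays moved. The work goes in short steps, Python scripts to look and compute and a tool call to move; the robot and the scene stay as the last step left them, time stands still between calls to the robot, and variables do not carry over. Pictures are saved under pics/ and viewed, and the job is handed in when it is done.

Besides the shell and the picture viewer there is one more tool, called after ">>>" by a JSON object that holds its "fn" and its "kwargs", one argument or row to a line. carry_out: Moves the arm, as the interface text tells. Its arguments: {"type":"object","properties":{"commands":{"type":"array","items":{"type":"object","properties":{"dx":{"type":"number"},"dy":{"type":"number"},"dz":{"type":"number"},"rx":{"type":"number"},"ry":{"type":"number"},"rz":{"type":"number"},"jaw":{"type":"number"}}}},"force":{"type":"number"}},"required":["commands"]}

```bash
mkdir -p pics; cat > h.py <<'E'
import numpy as np, cv2
from workcell import arm, vision, hand_in
def cap(n):
    c=vision.capture(n); h=c['img'].shape[0]; f=h/2/np.tan(np.radians(c['vfov'])/2)
    c['K']=np.array([[f,0,c['cx']],[0,f,c['cy']],[0,0,1]]); c['R']=cv2.Rodrigues(np.array(c['rvec'],float))[0]; c['t']=np.array(c['tvec'],float).ravel(); return c
def ray(c,u,v):
    d=c['R'].T@np.linalg.inv(c['K'])@np.array([u,v,1.]); return -c['R'].T@c['t'],d/np.linalg.norm(d)
def onz(c,u,v,z):
    o,d=ray(c,u,v); return o+d*(z-o[2])/d[2]
def tri(c1,p1,c2,p2):
    o1,d1=ray(c1,*p1);o2,d2=ray(c2,*p2)
    s=np.linalg.lstsq(np.c_[d1,-d2],o2-o1,rcond=None)[0]
    a=o1+s[0]*d1;b=o2+s[1]*d2;return (a+b)/2,np.linalg.norm(a-b)
def proj(c,P):
    p=c['K']@(c['R']@np.array(P,float)+c['t']);return p[:2]/p[2]
def save(c,name,box=None,k=1):
    im=c['img'][:,:,::-1]
    if box: im=im[box[1]:box[3],box[0]:box[2]]
    cv2.imwrite('pics/'+name,cv2.resize(im,None,fx=k,fy=k,interpolation=cv2.INTER_CUBIC))
E
python3 - <<'E'
from h import *
import pickle
d={}
for n in('scene','top'):
    c=cap(n);save(c,n+'0.png',k=1.4);d[n]=c;print(n,c['vfov'],c['cx'],c['cy'],-c['R'].T@c['t'],c['R'])
pickle.dump(d,open('c0.pkl','wb'))
print(arm.observe())
E
```

```text
scene 47.966122293819886 279.6525021128102 211.70953919767928 [-0.19052336 -0.68359192  0.74082252] [[ 0.66487925 -0.74690186 -0.00855526]
 [-0.40743106 -0.35304089 -0.84223634]
 [ 0.62604754  0.56347115 -0.53904058]]
top 55.40426080384921 274.408791160862 202.61139239980298 [ 0.34323166 -0.05131378  1.04022016] [[-0.02052059 -0.99974648 -0.00926766]
 [-0.98105949  0.02192115 -0.1924623 ]
 [ 0.19261667  0.00514268 -0.9812606 ]]
{'clock': 0.1, 'joint_positions': array([ 1.01801446e+00,  2.87106276e-01,  1.57802426e+00, -2.37157735e-06,
        1.27862174e+00, -1.49995433e-01]), 'dq': array([ 0.0003121 , -0.00270317, -0.00176217, -0.00077033,  0.00249179,
       -0.00101396]), 'joint_torque': array([ 6.31667535e-04, -4.07295156e+01, -2.93698204e+01, -1.24840235e-04,
        3.39051672e-03,  2.33157131e-06]), 'eef_pos': array([0.26420941, 0.6204268 , 0.20066954]), 'orientation': array([-3.70606201e-04,  2.00034132e-01,  9.79788334e-01, -1.01421774e-03]), 'contact_force': array([-0.02737698, -0.03095977,  0.26805014]), 'ft_torque': array([ 0.03406524,  0.00417216, -0.0176757 ]), 'gripper_width': 0.08539116204922095}
```

View pics/scene0.png

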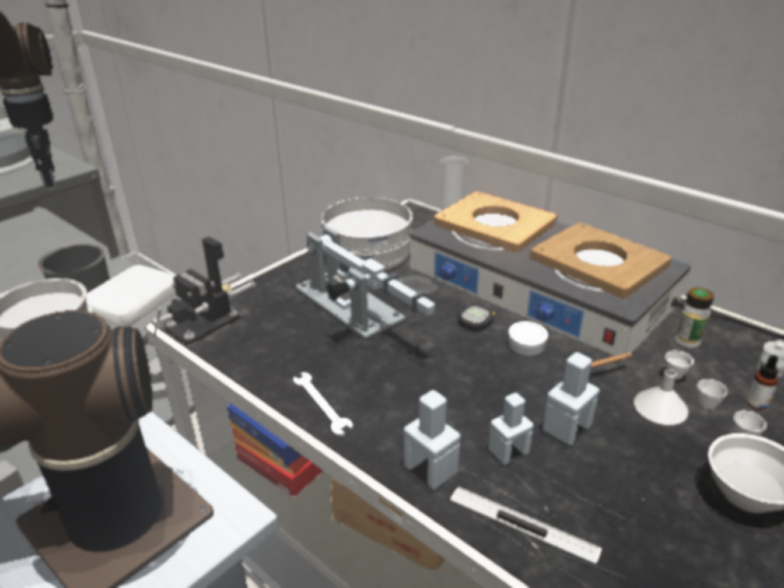

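View pics/top0.png

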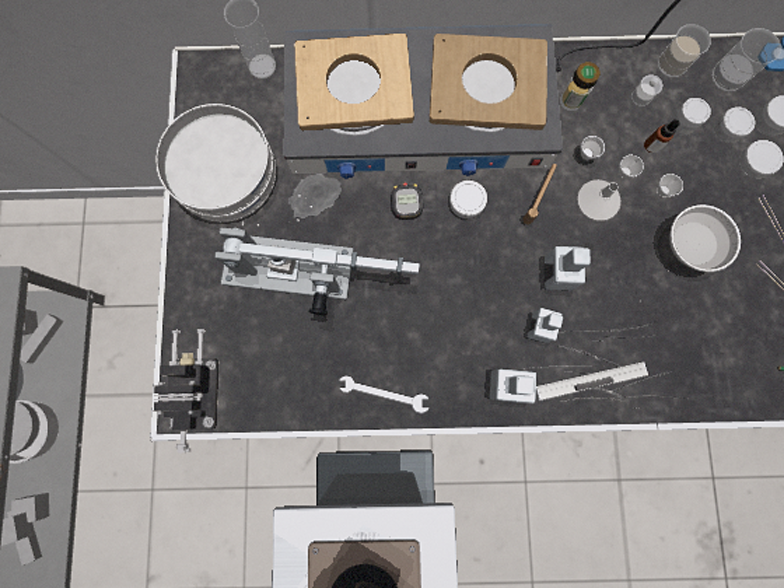

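Three saddle weights could be taken for the wanted one (1.4x pixels, scene / top):
- (432,435) / (515,386): large
- (571,395) / (572,265): large
- (513,425) / (547,323): smallest, so this is my choice

I'll check it and the press in close crops.

```bash
python3 - <<'E'
import pickle;from h import *
d=pickle.load(open('c0.pkl','rb'))
a=[(d['scene'],(280,250,440,360)),(d['top'],(340,165,440,295)),(d['scene'],(205,160,325,260)),(d['top'],(150,155,310,235))]
for i,(c,b) in enumerate(a): save(c,f'crop{i}.png',b,4.6)
E
```

```text
(no output)
```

View pics/crop0.png

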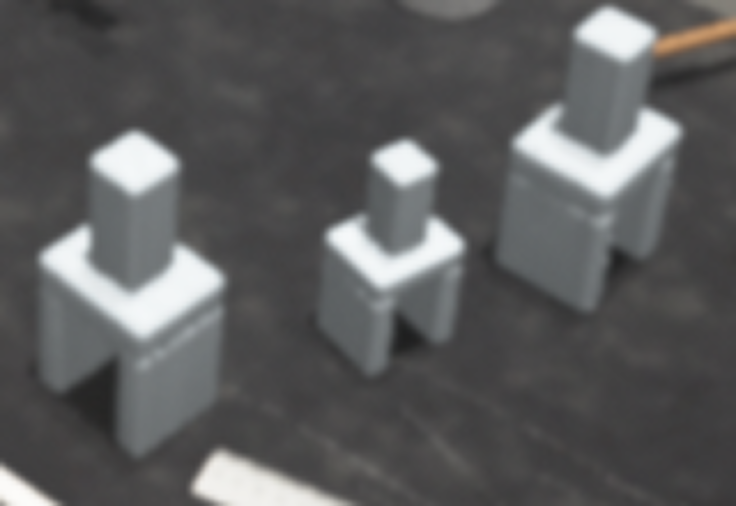

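View pics/crop1.png

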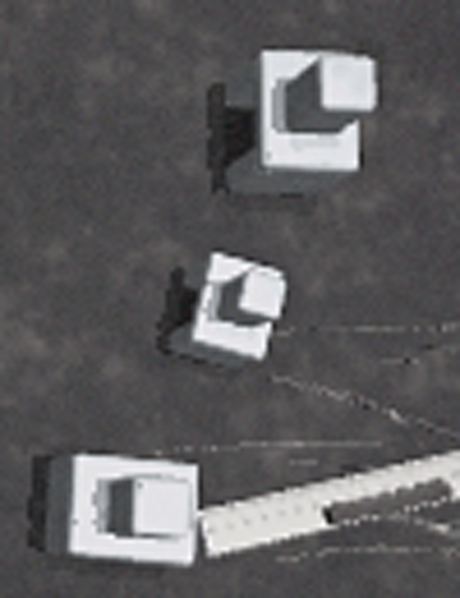

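View pics/crop2.png

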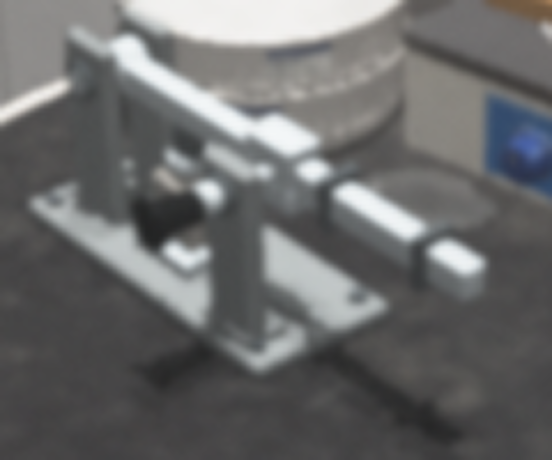

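View pics/crop3.png

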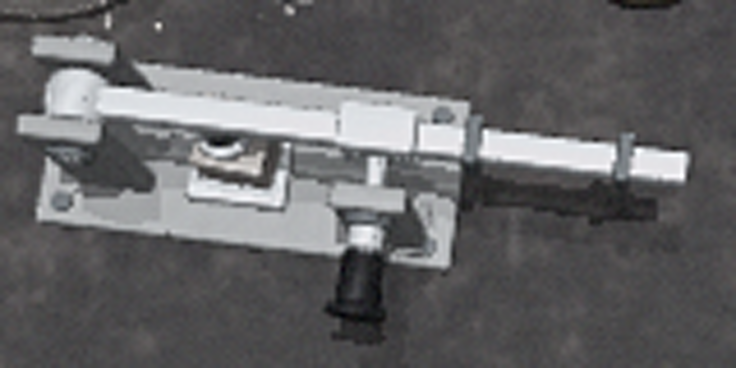

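Crop 0 and crop 1 confirm it: the small saddle is the middle one, with its slot running roughly along world y. Next I measure the saddle, bar, collars and knob using masks and rays.

```bash
python3 - <<'E'
import pickle;from h import *
d=pickle.load(open('c0.pkl','rb'));T=d['top'];S=d['scene']
def show(c,box,k,name,thr):
    g=cv2.cvtColor(c['img'],cv2.COLOR_RGB2GRAY)[box[1]:box[3],box[0]:box[2]]
    g=cv2.resize(g,None,fx=k,fy=k,interpolation=cv2.INTER_CUBIC)
    cs,_=cv2.findContours((g>thr).astype(np.uint8)*255,cv2.RETR_EXTERNAL,cv2.CHAIN_APPROX_NONE)
    for q in cs:
        if cv2.contourArea(q)>150:
            r=cv2.minAreaRect(q); print(name,cv2.contourArea(q)/k/k,np.round((np.array(r[0])+.5)/k-.5+box[:2],2),np.round(np.array(r[1])/k,1),r[2],np.round((cv2.approxPolyDP(q,4,True)[:,0]+.5)/k-.5+box[:2],1).tolist())
# full-saddle top faces, small one
show(T,(375,212,410,250),8,'topsad',205)
show(S,(345,275,385,335),8,'scsad',190)
show(T,(250,170,305,205),8,'bar',200)
# knob
g=cv2.cvtColor(T['img'],cv2.COLOR_RGB2GRAY)
save(T,'c4.png',(375,212,410,250),14); save(T,'c5.png',(215,175,305,235),8)
E
```

```text
topsad 75.390625 [389.95 236.77] [15.5  7.6] 13.671307563781738 [[383.1, 232.6], [382.2, 238.2], [396.3, 241.8], [397.9, 234.8], [394.3, 236.2], [390.8, 235.9], [389.6, 234.9], [384.8, 234.7], [384.3, 232.9]]
topsad 4.8359375 [384.67 229.03] [1.5 4.9] 11.309932708740234 [[385.3, 226.7], [384.1, 228.2], [383.7, 231.3], [385.4, 229.1]]
topsad 68.3046875 [396.99 227.72] [8.4 9.7] 14.03624439239502 [[395.6, 222.8], [393.9, 223.9], [391.9, 230.8], [399.7, 233.1], [401.2, 226.2], [399.8, 225.1], [400.1, 223.8]]
topsad 30.6328125 [389.66 223.5 ] [8.7 5.8] 13.626995086669922 [[384.9, 225.1], [388.8, 225.3], [394.4, 222.2], [386.3, 219.9]]
scsad 182.1328125 [365.5  304.75] [14.  28.5] 88.78113555908203 [[379.7, 302.9], [378.6, 300.9], [374.2, 297.6], [372.8, 298.2], [372.1, 301.8], [370.8, 303.1], [364.9, 305.6], [362.9, 304.9], [360.4, 302.7], [357.2, 298.1], [354.2, 298.4], [351.2, 300.7], [352.1, 302.7], [362.2, 311.8], [364.6, 311.4], [377.8, 305.1]]
scsad 70.5546875 [367.53 284.91] [10.7  8.5] 45.0 [[368.2, 280.7], [363.2, 282.2], [361.3, 283.8], [364.3, 287.7], [367.3, 289.6], [371.8, 287.8], [373.7, 286.2], [373.2, 284.6]]
bar 61.1171875 [292.62 190.19] [11.7  5.9] 6.340191841125488 [[287.6, 187.2], [286.8, 192.3], [298.1, 193.3], [298.2, 187.9]]
bar 154.8203125 [268.71 187.44] [29.4  6. ] 6.8090500831604 [[253.9, 187.3], [254.3, 188.3], [281.7, 191.8], [283.3, 188.9], [283.1, 186.6], [281.2, 185.9], [258.4, 183.8], [255.2, 182.8]]
bar 2.484375 [249.94 184.88] [4.9 0.8] 90.0 [[249.8, 182.4], [249.7, 187.3], [250.3, 184.9]]
```

View pics/c4.png

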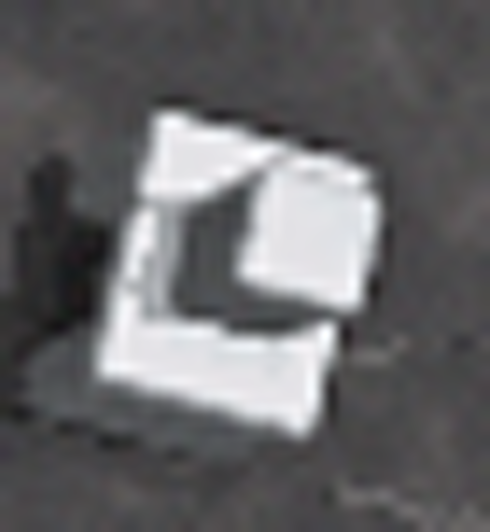

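View pics/c5.png

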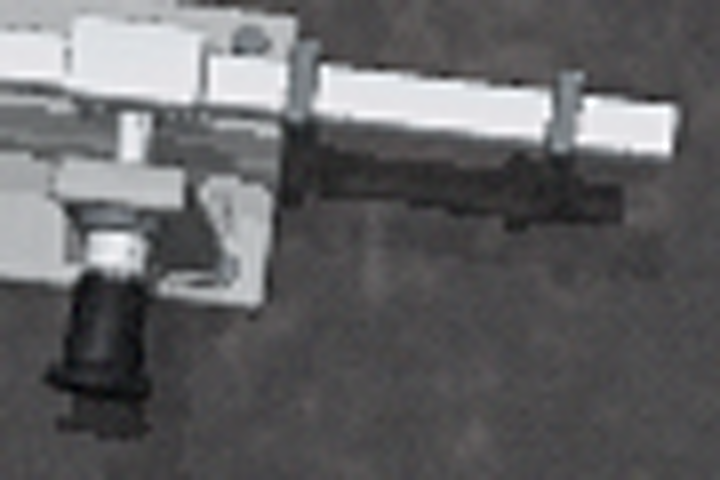

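```bash
python3 - <<'E'
import pickle;from h import *
d=pickle.load(open('c0.pkl','rb'));T=d['top'];S=d['scene']
def cv(p,k,o): return (p[0]/k+o[0]-.5+.5/k,p[1]/k+o[1]-.5+.5/k)
c4=lambda *p:cv(p,14,(375,212)); c5=lambda *p:cv(p,8,(215,175)); c0=lambda *p:cv(p,4.6,(280,250)); c2=lambda *p:cv(p,4.6,(205,160))
print('stem top',onz(T,396.9,227.8,.105),tri(T,(396.9,227.8),S,c0(404,163)),'scene',onz(S,*c0(404,163),.105))
tl,bl,br=[onz(T,*c4(*p),.059) for p in((155,110),(97,375),(305,437))]
print('bridge',(tl+br)/2,np.linalg.norm(tl-bl),np.linalg.norm(br-bl),'x-edge yaw',np.arctan2(*(tl-bl)[[1,0]]),'y-edge',np.arctan2(*(bl-br)[[0,1]]))
st=[onz(T,*c4(*p),.105) for p in((270,155),(378,180),(358,310),(240,275))]
print([np.linalg.norm(st[i]-st[i-1]) for i in range(4)], np.mean(st,0))
A=[onz(T,*c5(*p),.12) for p in((318,65),(553,92),(550,139),(318,115))]
print('bar',np.mean(A,0),A)
e=onz(T,292.62,190.19,.12)-onz(T,268.7,187.4,.12);print('arm yaw',np.arctan2(-e[0],-e[1]))
# collars tri: top view collar tops z=.128
L=onz(T,*c5(306,80),.128);R=onz(T,*c5(568,110),.128);print('collars',L,R,np.linalg.norm(L-R),(L+R)/2)
print('seat in scene crop2',[(proj(S,np.r_[np.mean(A,0)[:2],.12])-(205,160)+.5)*4.6])
# knob: flange, barrel edges  z~0.11 silhouettes
for p in((105,278),(102,372),(47,378),(150,388),(68,345),(140,350),(78,275),(147,280)): print(p,onz(T,*c5(*p),.11))
E
```

```text
stem top [ 0.46015175 -0.33262676  0.105     ] (array([ 0.46031014, -0.33295293,  0.10407587]), np.float64(0.00012331641559727155)) scene [ 0.45942442 -0.33349468  0.105     ]
bridge [ 0.45830071 -0.33120644  0.059     ] 0.048547273619823854 0.037301785797125266 x-edge yaw -0.28373901205221946 y-edge 0.3164735208310972
[np.float64(0.0211826145025525), np.float64(0.018343824830790983), np.float64(0.022398221058025965), np.float64(0.020222563187506596)] [ 0.45979411 -0.33232914  0.105     ]
bar [ 0.56077467 -0.0342057   0.12      ] [array([5.73019250e-01, 1.20686584e-04, 1.20000000e-01]), array([ 0.56322516, -0.06923384,  0.12      ]), array([ 0.5490255 , -0.06799511,  0.12      ]), array([5.57828767e-01, 2.85470678e-04, 1.20000000e-01])]
arm yaw 0.141804971171261
collars [0.56657447 0.00324307 0.128     ] [ 0.55580497 -0.07332878  0.128     ] 0.07732549127937627 [ 0.56118972 -0.03504285  0.128     ]
seat in scene crop2 [array([382.43089816, 217.01513687])]
(105, 278) [0.51215073 0.06436915 0.11      ]
(102, 372) [0.48409706 0.06519614 0.11      ]
(47, 378) [0.48267013 0.08137068 0.11      ]
(150, 388) [0.47904223 0.05107939 0.11      ]
(68, 345) [0.49234807 0.07523419 0.11      ]
(140, 350) [0.4903927  0.05401648 0.11      ]
(78, 275) [0.51322934 0.07236231 0.11      ]
(147, 280) [0.51127452 0.05194325 0.11      ]
```

```bash
cat >> h.py <<'E'
from scipy.spatial.transform import Rotation as Ro
def goto(P,tilt):
    """remaining shift (cm, tool axes) and turn to TCP P, tool down, jaw axis tilted `tilt` from +y to +x"""
    s=arm.observe();q=s['orientation'];R=Ro.from_quat(np.r_[q[1:],q[0]])
    y=np.array([np.sin(tilt),np.cos(tilt),0]);z=np.array([0,0,-1.]);x=np.cross(y,z)
    G=Ro.from_matrix(np.c_[x,y,z])
    d=R.inv().apply(np.array(P)-s['eef_pos'])*100; r=(R.inv()*G).as_rotvec()
    print('clk',round(s['clock'],2),'tcp',s['eef_pos'].round(4),'d cm',d.round(2),'rot',r.round(3),'F',s['contact_force'].round(1),'w',round(s['gripper_width'],4),'q',s['joint_positions'].round(2))
E
python3 -c "
from h import *
goto((.50,.25,.27),.30)"
```

```text
clk 0.1 tcp [0.2642 0.6204 0.2007] d cm [-36.21 -24.85  -6.89] rot [-0.002 -0.    -0.103] F [-0.  -0.   0.3] w 0.0854 q [ 1.02  0.29  1.58 -0.    1.28 -0.15]
```

>>> {"fn": "carry_out", "kwargs": {
  "commands": [
    {"dx": -3.0, "dy": -2.05, "dz": -0.6, "rz": -0.012, "jaw": -1},
    {"dx": -3.0, "dy": -2.05, "dz": -0.6, "rz": -0.012, "jaw": -1},
    {"dx": -3.0, "dy": -2.05, "dz": -0.6, "rz": -0.012, "jaw": -1},
    {"dx": -3.0, "dy": -2.05, "dz": -0.6, "rz": -0.012, "jaw": -1},
    {"dx": -3.0, "dy": -2.05, "dz": -0.6, "rz": -0.012, "jaw": -1},
    {"dx": -3.0, "dy": -2.05, "dz": -0.6, "rz": -0.012, "jaw": -1},
    {"dx": -3.0, "dy": -2.05, "dz": -0.6, "rz": -0.012, "jaw": -1},
    {"dx": -3.0, "dy": -2.05, "dz": -0.6, "rz": -0.012, "jaw": -1}
  ],
  "force": 40
}}

```text
$.commands[0]: bad value
```

```bash
python3 -c "
from h import *
goto((.50,.25,.27),.30);goto((.50,0,.27),.30)"
```

```text
clk 0.1 tcp [0.2642 0.6204 0.2007] d cm [-36.21 -24.85  -6.89] rot [-0.002 -0.    -0.103] F [-0.  -0.   0.3] w 0.0854 q [ 1.02  0.29  1.58 -0.    1.28 -0.15]
clk 0.1 tcp [0.2642 0.6204 0.2007] d cm [-46.01 -47.85  -6.85] rot [-0.002 -0.    -0.103] F [-0.  -0.   0.3] w 0.0854 q [ 1.02  0.29  1.58 -0.    1.28 -0.15]
```

>>> {"fn": "carry_out", "kwargs": {
  "commands": [
    {"dx": -3.0, "dy": -2.0, "dz": -0.6, "rx": 0, "ry": 0, "rz": -0.012, "jaw": -1},
    {"dx": -3.0, "dy": -2.0, "dz": -0.6, "rx": 0, "ry": 0, "rz": -0.012, "jaw": -1},
    {"dx": -3.0, "dy": -2.0, "dz": -0.6, "rx": 0, "ry": 0, "rz": -0.012, "jaw": -1},
    {"dx": -3.0, "dy": -2.0, "dz": -0.6, "rx": 0, "ry": 0, "rz": -0.012, "jaw": -1},
    {"dx": -3.0, "dy": -2.0, "dz": -0.6, "rx": 0, "ry": 0, "rz": -0.012, "jaw": -1},
    {"dx": -3.0, "dy": -2.0, "dz": -0.6, "rx": 0, "ry": 0, "rz": -0.012, "jaw": -1},
    {"dx": -3.0, "dy": -2.0, "dz": -0.6, "rx": 0, "ry": 0, "rz": -0.012, "jaw": -1},
    {"dx": -3.0, "dy": -2.0, "dz": -0.6, "rx": 0, "ry": 0, "rz": -0.012, "jaw": -1}
  ],
  "force": 40
}}

```text
clock: 0.77
eef_pos: [0.4313, 0.3804, 0.2415]
orientation: [-0.005, 0.144, 0.99, -0.006]
contact_force: [0.1, -0.0, -0.1]
gripper_width: 0.0854
```

```bash
python3 -c "
from h import *
goto((.50,.25,.27),.30);goto((.50,0,.27),.30)"
```

```text
clk 0.77 tcp [0.4313 0.3804 0.2415] d cm [-10.27 -10.58  -2.8 ] rot [-0.013 -0.009  0.011] F [ 0.1 -0.  -0.1] w 0.0854 q [ 0.55  0.05  1.77 -0.    1.33 -0.73]
clk 0.77 tcp [0.4313 0.3804 0.2415] d cm [-17.39 -34.55  -2.54] rot [-0.013 -0.009  0.011] F [ 0.1 -0.  -0.1] w 0.0854 q [ 0.55  0.05  1.77 -0.    1.33 -0.73]
```

>>> {"fn": "carry_out", "kwargs": {
  "commands": [
    {"dx": -2.0, "dy": -3.4, "dz": -0.4, "rx": 0, "ry": 0, "rz": 0, "jaw": -1},
    {"dx": -2.0, "dy": -3.4, "dz": -0.4, "rx": 0, "ry": 0, "rz": 0, "jaw": -1},
    {"dx": -2.0, "dy": -3.4, "dz": -0.4, "rx": 0, "ry": 0, "rz": 0, "jaw": -1},
    {"dx": -2.0, "dy": -3.4, "dz": -0.4, "rx": 0, "ry": 0, "rz": 0, "jaw": -1},
    {"dx": -2.0, "dy": -3.4, "dz": -0.4, "rx": 0, "ry": 0, "rz": 0, "jaw": -1},
    {"dx": -2.0, "dy": -3.4, "dz": -0.4, "rx": 0, "ry": 0, "rz": 0, "jaw": -1},
    {"dx": -2.0, "dy": -3.4, "dz": -0.4, "rx": 0, "ry": 0, "rz": 0, "jaw": -1},
    {"dx": -2.0, "dy": -3.4, "dz": -0.4, "rx": 0, "ry": 0, "rz": 0, "jaw": -1}
  ]
}}

```text
clock: 1.43
eef_pos: [0.5092, 0.0601, 0.2739]
orientation: [-0.007, 0.143, 0.99, -0.006]
contact_force: [1.1, -0.1, 0.1]
gripper_width: 0.0857
```

```bash
python3 -c "
from h import *
goto((.4595,-.332,.18),.30)"
```

```text
clk 1.43 tcp [0.5092 0.0601 0.2739] d cm [ -6.43 -38.87   9.88] rot [-0.015 -0.012  0.013] F [ 1.1 -0.1  0.1] w 0.0857 q [-0.07 -0.12  1.88 -0.01  1.4  -1.36]
```

>>> {"fn": "carry_out", "kwargs": {
  "commands": [
    {"dx": -0.65, "dy": -3.9, "dz": 0.5, "rx": 0, "ry": 0, "rz": 0, "jaw": -1},
    {"dx": -0.65, "dy": -3.9, "dz": 0.5, "rx": 0, "ry": 0, "rz": 0, "jaw": -1},
    {"dx": -0.65, "dy": -3.9, "dz": 0.5, "rx": 0, "ry": 0, "rz": 0, "jaw": -1},
    {"dx": -0.65, "dy": -3.9, "dz": 0.5, "rx": 0, "ry": 0, "rz": 0, "jaw": -1},
    {"dx": -0.65, "dy": -3.9, "dz": 0.5, "rx": 0, "ry": 0, "rz": 0, "jaw": -1},
    {"dx": -0.65, "dy": -3.9, "dz": 0.5, "rx": 0, "ry": 0, "rz": 0, "jaw": -1},
    {"dx": -0.65, "dy": -3.9, "dz": 0.5, "rx": 0, "ry": 0, "rz": 0, "jaw": -1},
    {"dx": -0.65, "dy": -3.9, "dz": 0.5, "rx": 0, "ry": 0, "rz": 0, "jaw": -1}
  ]
}}

```text
clock: 2.1
eef_pos: [0.4672, -0.2683, 0.2364]
orientation: [-0.005, 0.143, 0.99, -0.006]
contact_force: [0.6, -0.1, -0.0]
gripper_width: 0.0857
```

```bash
python3 -c "
from h import *
goto((.4595,-.332,.18),.30)"
```

```text
clk 2.1 tcp [ 0.4672 -0.2683  0.2364] d cm [-1.11 -6.25  5.71] rot [-0.013 -0.009  0.013] F [ 0.6 -0.1 -0. ] w 0.0857 q [-0.7  -0.04  1.87 -0.02  1.31 -1.98]
```

>>> {"fn": "carry_out", "kwargs": {
  "commands": [
    {"dx": -0.3, "dy": -1.7, "dz": 0.9, "rx": -0.004, "ry": -0.003, "rz": 0.004, "jaw": -1},
    {"dx": -0.3, "dy": -1.7, "dz": 1.2, "rx": -0.004, "ry": -0.003, "rz": 0.004, "jaw": -1},
    {"dx": -0.3, "dy": -1.7, "dz": 1.2, "rx": -0.004, "ry": -0.003, "rz": 0.004, "jaw": -1},
    {"dx": -0.2, "dy": -1.2, "dz": 1.2, "rx": -0.002, "ry": -0.002, "rz": 0.002, "jaw": -1},
    {"dx": 0, "dy": 0, "dz": 1, "rx": 0, "ry": 0, "rz": 0, "jaw": -1},
    {"dx": 0, "dy": 0, "dz": 0, "rx": 0, "ry": 0, "rz": 0, "jaw": -1},
    {"dx": 0, "dy": 0, "dz": 0, "rx": 0, "ry": 0, "rz": 0, "jaw": -1},
    {"dx": 0, "dy": 0, "dz": 0, "rx": 0, "ry": 0, "rz": 0, "jaw": -1}
  ]
}}

```text
clock: 2.77
eef_pos: [0.454, -0.3405, 0.1741]
orientation: [-0.002, 0.156, 0.988, 0.002]
contact_force: [-0.1, -0.5, 0.1]
gripper_width: 0.0857
```

```bash
python3 -c "
from h import *
goto((.4595,-.332,.064),.30)
save(cap('top'),'t1.png',(340,165,440,295),4.6);save(cap('scene'),'s1.png',(280,200,440,360),3.7)"
```

```text
clk 2.77 tcp [ 0.454  -0.3405  0.1741] d cm [-0.31  0.93 11.01] rot [ 0.004 -0.004 -0.012] F [-0.1 -0.5  0.1] w 0.0857 q [-0.82  0.08  1.87  0.    1.2  -2.08]
```

View pics/t1.png

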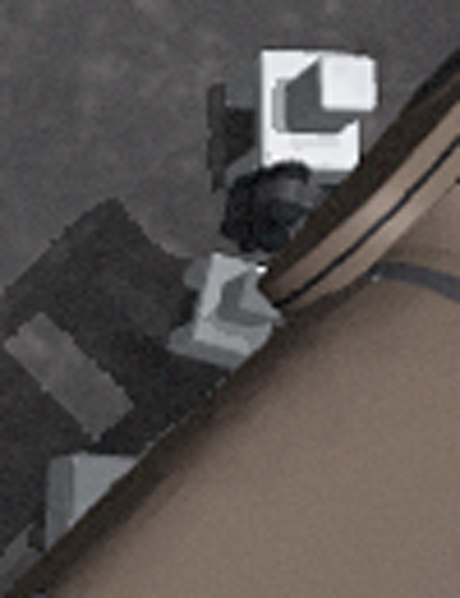

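View pics/s1.png

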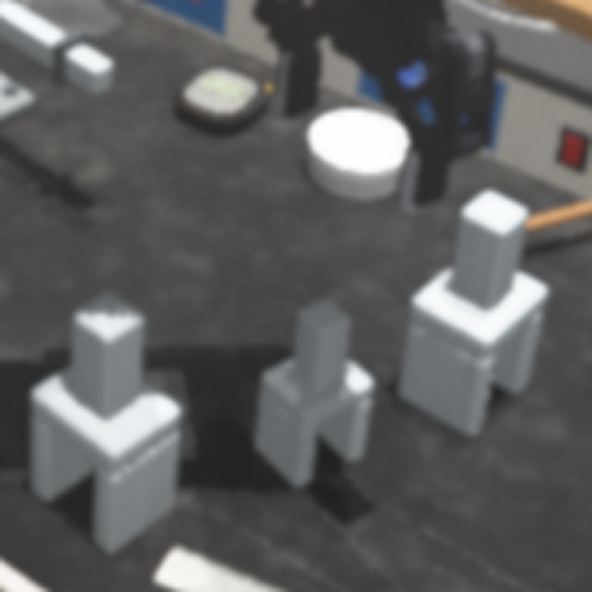

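The top and scene crops show the open gripper above the small saddle, fingers either side of its stem along the slot. Going down.

>>> {"fn": "carry_out", "kwargs": {
  "commands": [
    {"dx": -0.2, "dy": 0.5, "dz": 0, "rx": 0.002, "ry": -0.002, "rz": -0.006, "jaw": -1},
    {"dx": -0.1, "dy": 0.4, "dz": 0.5, "rx": 0.002, "ry": -0.002, "rz": -0.006, "jaw": -1},
    {"dx": 0, "dy": 0, "dz": 1.0, "rx": 0, "ry": 0, "rz": 0, "jaw": -1},
    {"dx": 0, "dy": 0, "dz": 1.0, "rx": 0, "ry": 0, "rz": 0, "jaw": -1},
    {"dx": 0, "dy": 0, "dz": 1.0, "rx": 0, "ry": 0, "rz": 0, "jaw": -1},
    {"dx": 0, "dy": 0, "dz": 1.0, "rx": 0, "ry": 0, "rz": 0, "jaw": -1},
    {"dx": 0, "dy": 0, "dz": 0, "rx": 0, "ry": 0, "rz": 0, "jaw": -1},
    {"dx": 0, "dy": 0, "dz": 0, "rx": 0, "ry": 0, "rz": 0, "jaw": -1}
  ]
}}

```text
clock: 3.53
eef_pos: [0.4626, -0.3301, 0.1272]
orientation: [0.002, 0.146, 0.989, -0.002]
contact_force: [-0.1, -0.8, 0.2]
gripper_width: 0.0854
```

```bash
python3 -c "
from h import *
goto((.4595,-.332,.066),.30)"
```

```text
clk 3.53 tcp [ 0.4626 -0.3301  0.1272] d cm [ 0.27 -0.26  6.12] rot [-0.002  0.005  0.006] F [-0.1 -0.8  0.2] w 0.0854 q [-0.8   0.12  1.91  0.    1.1  -2.08]
```

>>> {"fn": "carry_out", "kwargs": {
  "commands": [
    {"dx": 0.15, "dy": -0.15, "dz": 0.8, "rx": 0, "ry": 0.003, "rz": 0.004, "jaw": -1},
    {"dx": 0.1, "dy": -0.1, "dz": 1.0, "rx": 0, "ry": 0, "rz": 0, "jaw": -1},
    {"dx": 0, "dy": 0, "dz": 1.0, "rx": 0, "ry": 0, "rz": 0, "jaw": -1},
    {"dx": 0, "dy": 0, "dz": 1.0, "rx": 0, "ry": 0, "rz": 0, "jaw": -1},
    {"dx": 0, "dy": 0, "dz": 1.0, "rx": 0, "ry": 0, "rz": 0, "jaw": -1},
    {"dx": 0, "dy": 0, "dz": 0.7, "rx": 0, "ry": 0, "rz": 0, "jaw": -1},
    {"dx": 0, "dy": 0, "dz": 0, "rx": 0, "ry": 0, "rz": 0, "jaw": -1},
    {"dx": 0, "dy": 0, "dz": 0, "rx": 0, "ry": 0, "rz": 0, "jaw": -1}
  ]
}}

```text
clock: 4.2
eef_pos: [0.4583, -0.3324, 0.065]
orientation: [-0.0, 0.149, 0.989, -0.001]
contact_force: [0.2, 0.7, -0.1]
gripper_width: 0.0853
```

```bash
python3 -c "
from h import *
goto((.4595,-.332,.066),.30)
save(cap('scene'),'s2.png',(300,220,440,360),4)"
```

```text
clk 4.2 tcp [ 0.4583 -0.3324  0.065 ] d cm [-0.11  0.07 -0.1 ] rot [-0.001 -0.     0.   ] F [ 0.2  0.7 -0.1] w 0.0853 q [-0.81  0.2   1.95 -0.    0.99 -2.08]
```

View pics/s2.png

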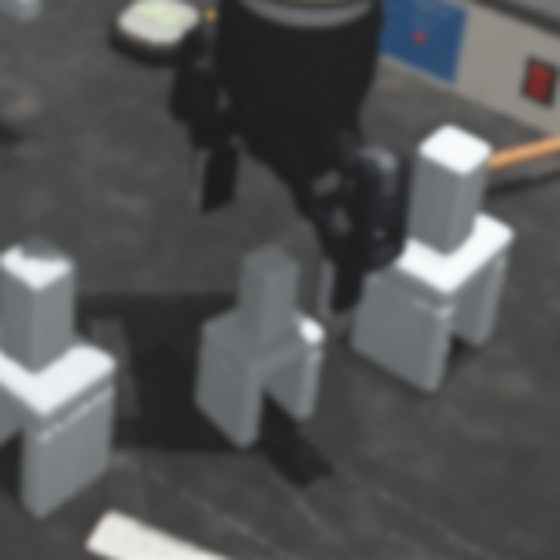

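```bash
python3 -c "
from h import *
c=cap('scene')
y=np.array([np.sin(.3),np.cos(.3),0])
P=np.array([.4583,-.3324,.078])
f=lambda p:(proj(c,p)-(300,220)+.5)*4
for s in (-.0425,0,.0425,.057,-.057): print(s,f(P+s*y),f(P+s*y+[0,0,.1]))
print(f([.4595,-.332,.105]))
save(cap('top'),'t2.png',(300,135,440,295),3.7)
print(arm.observe()['eef_pos'])
"
```

```text
-0.0425 [319.75772086 353.05247508] [342.45619535 195.28553158]
0 [263.83473503 302.56359882] [282.4424219  147.14201914]
0.0425 [211.37733396 255.20355192] [226.36142037 102.15340668]
0.057 [194.21607437 239.70987433] [208.0594182   87.47139923]
-0.057 [339.69223176 371.04992352] [363.9060137  212.49274148]
[269.28565927 260.78602214]
[ 0.45868658 -0.33274666  0.0659752 ]
```

View pics/t2.png

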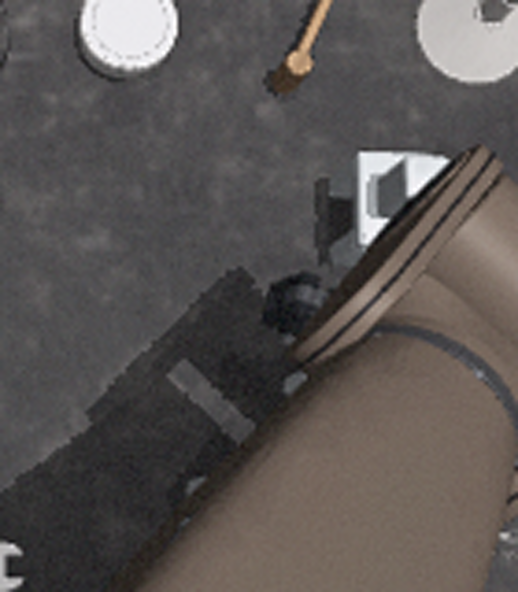

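```bash
python3 -c "
from h import *
c=cap('scene')
im=c['img'].copy()
y=np.array([np.sin(.3),np.cos(.3),0])
s=arm.observe();P=s['eef_pos']+[0,0,.013]
im=im[210:350,310:430,::-1];im=cv2.resize(im,None,fx=5,fy=5,interpolation=cv2.INTER_CUBIC)
im=cv2.convertScaleAbs(im,alpha=1.8,beta=20)
for a in(-.0425,.0425):
  for h in (0,.05):
    p=(proj(c,P+a*y+[0,0,h])-(310,210)+.5)*5; cv2.circle(im,tuple(int(v) for v in p),5,(0,0,255),2)
cv2.imwrite('pics/s3.png',im);print(s['clock'],s['eef_pos'],s['joint_positions'])
"
```

```text
4.4 [ 0.45890002 -0.33289856  0.06630895] [-8.05863443e-01  2.01005844e-01  1.94636917e+00 -1.56395860e-03
  9.91407770e-01 -2.07611858e+00]
```

View pics/s3.png

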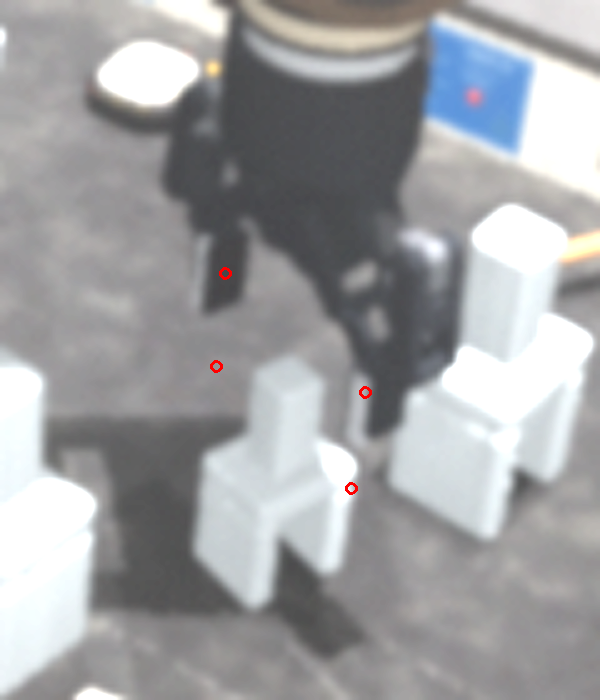

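```bash
python3 -c "
import pickle
from h import *
d=pickle.load(open('c0.pkl','rb'));S,T=d['scene'],d['top']
P=np.array([.4589,-.3329,.0663]);y=np.array([np.sin(.3),np.cos(.3),0])
for n,c,o,k in(('S',S,(310,210),5),('T',T,(300,135),3.7)):
  b=(proj(c,P)-o+.5)*k
  print(n,'tcp',b,[((proj(c,P+e)-o+.5)*k-b).round(1) for e in np.eye(3)*.01])
  for h in(0,.013,.03,.05,.07,.09,.11): print(h,((proj(c,P+.0425*y+[0,0,h])-o+.5)*k).round(),((proj(c,P+.057*y+[0,0,h])-o+.5)*k).round(),((proj(c,P+[0,0,h])-o+.5)*k).round())
print(tri(S,(310+195/5-.5,210+85/5-.5),T,(300+290/3.7-.5,135+290/3.7-.5)))
"

```

```text
S tcp [279.08368953 449.312341  ] [array([ 13.4, -12.7]), array([-20.6, -11.1]), array([  2.2, -18.2])]
0 [214. 390.] [193. 370.] [279. 449.]
0.013 [216. 366.] [195. 347.] [282. 426.]
0.03 [219. 335.] [198. 316.] [286. 394.]
0.05 [223. 298.] [201. 279.] [290. 356.]
0.07 [227. 260.] [204. 241.] [295. 317.]
0.09 [231. 221.] [208. 202.] [300. 278.]
0.11 [235. 181.] [212. 163.] [305. 237.]
T tcp [343.86397408 354.74823777] [array([ -1.2, -15. ]), array([-15.2,   0.3]), array([ 4.3, -1.9])]
0 [281. 337.] [260. 331.] [344. 355.]
0.013 [286. 334.] [264. 328.] [349. 352.]
0.03 [292. 331.] [270. 325.] [357. 349.]
0.05 [300. 326.] [277. 320.] [366. 345.]
0.07 [308. 322.] [285. 315.] [376. 341.]
0.09 [317. 317.] [293. 310.] [386. 336.]
0.11 [326. 312.] [301. 305.] [396. 331.]
(array([ 0.48009924, -0.26483432,  0.2057431 ]), np.float64(5.298334481845498e-05))
```

The finger knuckle triangulates to the right horizontal place, but the open tips look about 4 cm above the reported TCP. I'll partly close without touching the stem and look again.

>>> {"fn": "carry_out", "kwargs": {
  "commands": [
    {"dx": 0, "dy": 0, "dz": 0, "rx": 0, "ry": 0, "rz": 0, "jaw": 0.1},
    {"dx": 0, "dy": 0, "dz": 0, "rx": 0, "ry": 0, "rz": 0, "jaw": 0.1},
    {"dx": 0, "dy": 0, "dz": 0, "rx": 0, "ry": 0, "rz": 0, "jaw": 0.1},
    {"dx": 0, "dy": 0, "dz": 0, "rx": 0, "ry": 0, "rz": 0, "jaw": 0.1},
    {"dx": 0, "dy": 0, "dz": 0, "rx": 0, "ry": 0, "rz": 0, "jaw": 0.1},
    {"dx": 0, "dy": 0, "dz": 0, "rx": 0, "ry": 0, "rz": 0, "jaw": 0.1},
    {"dx": 0, "dy": 0, "dz": 0, "rx": 0, "ry": 0, "rz": 0, "jaw": 0.1},
    {"dx": 0, "dy": 0, "dz": 0, "rx": 0, "ry": 0, "rz": 0, "jaw": 0.1}
  ]
}}

```text
clock: 5.07
eef_pos: [0.4604, -0.3342, 0.0693]
orientation: [0.003, 0.149, 0.989, -0.003]
contact_force: [-0.3, 0.5, -0.2]
gripper_width: 0.0385
```

```bash
python3 -c "
from h import *
c=cap('scene')
im=c['img'].copy()
y=np.array([np.sin(.3),np.cos(.3),0])
s=arm.observe();P=s['eef_pos'];w=s['gripper_width']
im=im[210:350,310:430,::-1];im=cv2.resize(im,None,fx=5,fy=5,interpolation=cv2.INTER_CUBIC)
im=cv2.convertScaleAbs(im,alpha=1.8,beta=20)
for a in(-w/2,w/2):
  for h in (0,.05):
    p=(proj(c,P+a*y+[0,0,h])-(310,210)+.5)*5; cv2.circle(im,tuple(int(v) for v in p),5,(0,0,255),2)
cv2.imwrite('pics/s4.png',im);print(s['clock'],P,w)
"
```

```text
5.1167 [ 0.46037326 -0.3342402   0.06922978] 0.03829715310358165
```

View pics/s4.png

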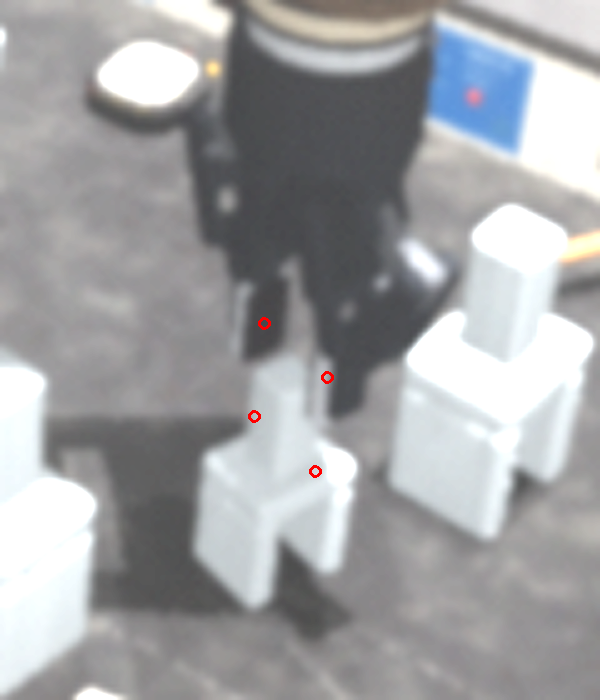

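Even part-closed, the tips sit about 27 mm higher than reported: mid-tip at (281,391) in the crop, near the top of the stem. They are centred on it. I'll lower in small steps, watching the force.

>>> {"fn": "carry_out", "kwargs": {
  "commands": [
    {"dx": 0, "dy": 0, "dz": 0.4, "rx": 0, "ry": 0, "rz": 0, "jaw": 0.1},
    {"dx": 0, "dy": 0, "dz": 0.4, "rx": 0, "ry": 0, "rz": 0, "jaw": 0.1},
    {"dx": 0, "dy": 0, "dz": 0.4, "rx": 0, "ry": 0, "rz": 0, "jaw": 0.1},
    {"dx": 0, "dy": 0, "dz": 0.3, "rx": 0, "ry": 0, "rz": 0, "jaw": 0.1},
    {"dx": 0, "dy": 0, "dz": 0, "rx": 0, "ry": 0, "rz": 0, "jaw": 0.1},
    {"dx": 0, "dy": 0, "dz": 0, "rx": 0, "ry": 0, "rz": 0, "jaw": 0.1},
    {"dx": 0, "dy": 0, "dz": 0, "rx": 0, "ry": 0, "rz": 0, "jaw": 0.1},
    {"dx": 0, "dy": 0, "dz": 0, "rx": 0, "ry": 0, "rz": 0, "jaw": 0.1}
  ]
}}

```text
clock: 5.78
eef_pos: [0.4599, -0.3338, 0.0514]
orientation: [0.002, 0.149, 0.989, -0.002]
contact_force: [-0.8, -0.0, 0.1]
gripper_width: 0.0385
```

```bash
cat >> h.py <<'E'
def look(name,box,k,tilt,marks=()):
    c=cap('scene');s=arm.observe();P=s['eef_pos'];w=s['gripper_width'];y=np.array([np.sin(tilt),np.cos(tilt),0])
    im=c['img'][box[1]:box[3],box[0]:box[2],::-1];im=cv2.resize(im,None,fx=k,fy=k,interpolation=cv2.INTER_CUBIC)
    im=cv2.convertScaleAbs(im,alpha=1.8,beta=20)
    for p in [P-w/2*y,P+w/2*y]+[np.array(m) for m in marks]:
        p=(proj(c,p)-box[:2]+.5)*k; cv2.circle(im,tuple(int(v) for v in p),4,(0,0,255),2)
    cv2.imwrite('pics/'+name,im);print(s['clock'],P,w,s['contact_force'].round(1))
E
python3 -c "
from h import *
look('s5.png',(310,210,430,350),5,.3)"
```

```text
5.8333 [ 0.45987677 -0.33378724  0.05144318] 0.03836424330309275 [0.  0.7 0.7]
```

View pics/s5.png

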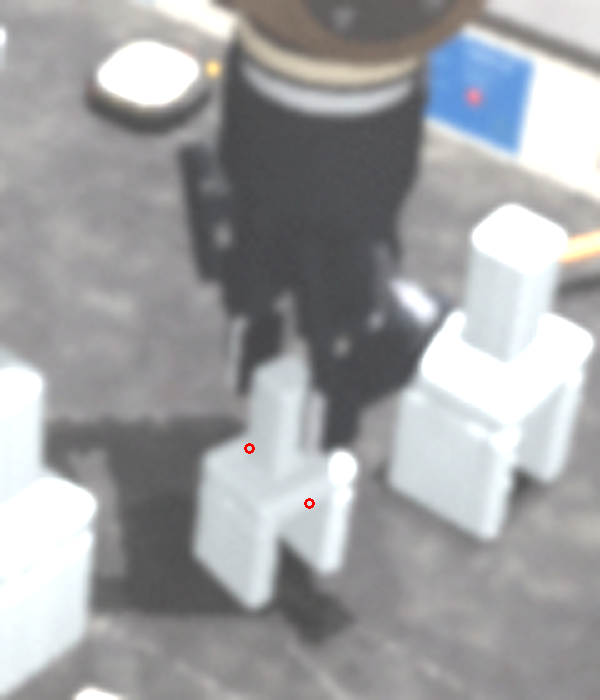

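>>> {"fn": "carry_out", "kwargs": {
  "commands": [
    {"dx": 0, "dy": 0, "dz": 0.3, "rx": 0, "ry": 0, "rz": 0, "jaw": 0.1},
    {"dx": 0, "dy": 0, "dz": 0.3, "rx": 0, "ry": 0, "rz": 0, "jaw": 0.1},
    {"dx": 0, "dy": 0, "dz": 0.2, "rx": 0, "ry": 0, "rz": 0, "jaw": 0.1},
    {"dx": 0, "dy": 0, "dz": 0, "rx": 0, "ry": 0, "rz": 0, "jaw": 0.8},
    {"dx": 0, "dy": 0, "dz": 0, "rx": 0, "ry": 0, "rz": 0, "jaw": 0.8},
    {"dx": 0, "dy": 0, "dz": 0, "rx": 0, "ry": 0, "rz": 0, "jaw": 0.8},
    {"dx": 0, "dy": 0, "dz": 0, "rx": 0, "ry": 0, "rz": 0, "jaw": 0.8},
    {"dx": 0, "dy": 0, "dz": 0, "rx": 0, "ry": 0, "rz": 0, "jaw": 0.8}
  ],
  "force": 50
}}

```text
clock: 6.5
eef_pos: [0.4604, -0.334, 0.0434]
orientation: [0.002, 0.149, 0.989, -0.003]
contact_force: [-0.4, 0.4, 0.4]
gripper_width: 0.021
```

```bash
python3 -c "
from h import *
look('s6.png',(310,210,430,350),5,.3);goto((.46,-.333,.10),.3)"
```

```text
6.55 [ 0.46036983 -0.33394802  0.0433867 ] 0.021408328395964477 [-0.8  1.1  0.3]
clk 6.55 tcp [ 0.4604 -0.3339  0.0434] d cm [ 0.03  0.05 -5.66] rot [-0.005  0.006  0.001] F [-0.8  1.1  0.3] w 0.0214 q [-0.81  0.24  1.95 -0.    0.94 -2.08]
```

View pics/s6.png

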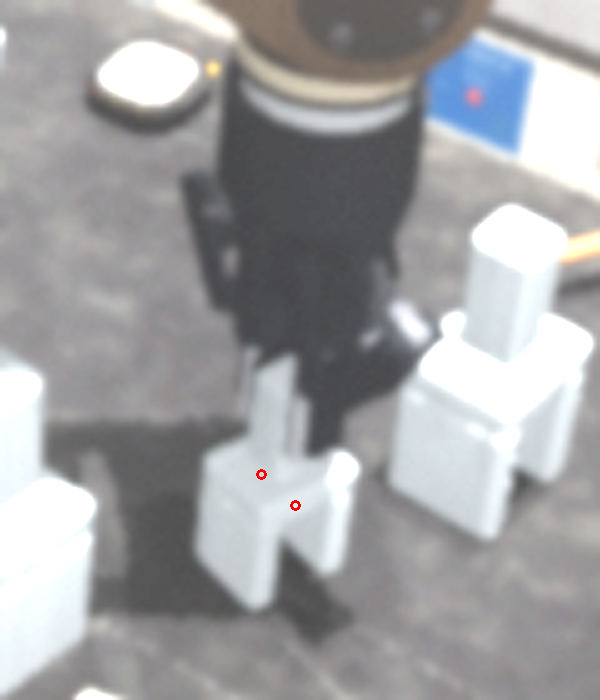

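>>> {"fn": "carry_out", "kwargs": {
  "commands": [
    {"dx": 0, "dy": 0, "dz": -0.5, "rx": 0, "ry": 0, "rz": 0, "jaw": 1},
    {"dx": 0, "dy": 0, "dz": -1, "rx": 0, "ry": 0, "rz": 0, "jaw": 1},
    {"dx": 0, "dy": 0, "dz": -2, "rx": 0, "ry": 0, "rz": 0, "jaw": 1},
    {"dx": 0, "dy": 0, "dz": -3, "rx": 0, "ry": 0, "rz": 0, "jaw": 1},
    {"dx": 0, "dy": 0, "dz": -3, "rx": 0, "ry": 0, "rz": 0, "jaw": 1},
    {"dx": 0, "dy": 0, "dz": -3, "rx": 0, "ry": 0, "rz": 0, "jaw": 1},
    {"dx": 0, "dy": 0, "dz": -3, "rx": 0, "ry": 0, "rz": 0, "jaw": 1},
    {"dx": 0, "dy": 0, "dz": -2, "rx": 0, "ry": 0, "rz": 0, "jaw": 1}
  ],
  "force": 60
}}

```text
clock: 7.22
eef_pos: [0.4496, -0.323, 0.2069]
orientation: [-0.015, 0.149, 0.989, 0.011]
contact_force: [-0.4, -0.5, -6.4]
gripper_width: 0.0212
```

```bash
python3 -c "
from h import *
look('s7.png',(250,100,430,280),3.3,.3);goto((.561,-.0345,.215),.14)"
```

```text
7.2667 [ 0.45109527 -0.32455155  0.21127632] 0.02135394971213049 [ 0.6 -0.4 -2.8]
clk 7.27 tcp [ 0.4511 -0.3246  0.2113] d cm [-1.930e+00  3.096e+01 -1.000e-02] rot [ 0.016 -0.026 -0.16 ] F [ 0.6 -0.4 -2.8] w 0.0214 q [-0.81  0.04  1.84 -0.    1.29 -2.08]
```

View pics/s7.png

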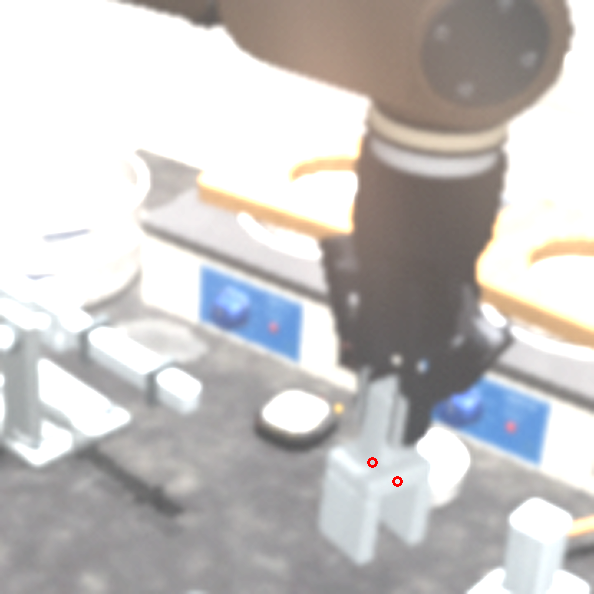

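>>> {"fn": "carry_out", "kwargs": {
  "commands": [
    {"dx": -0.1, "dy": 1.5, "dz": -0.3, "rx": 0.002, "ry": -0.004, "rz": -0.02, "jaw": 1},
    {"dx": -0.2, "dy": 3, "dz": -0.3, "rx": 0.002, "ry": -0.004, "rz": -0.02, "jaw": 1},
    {"dx": -0.2, "dy": 3.2, "dz": -0.3, "rx": 0.002, "ry": -0.004, "rz": -0.02, "jaw": 1},
    {"dx": -0.2, "dy": 3.2, "dz": -0.2, "rx": 0.002, "ry": -0.004, "rz": -0.02, "jaw": 1},
    {"dx": -0.2, "dy": 3.2, "dz": 0, "rx": 0.002, "ry": -0.004, "rz": -0.02, "jaw": 1},
    {"dx": -0.2, "dy": 3.2, "dz": 0, "rx": 0.002, "ry": -0.004, "rz": -0.02, "jaw": 1},
    {"dx": -0.2, "dy": 3.0, "dz": 0, "rx": 0.002, "ry": -0.004, "rz": -0.02, "jaw": 1},
    {"dx": -0.2, "dy": 2.5, "dz": 0, "rx": 0, "ry": 0, "rz": -0.02, "jaw": 1}
  ]
}}

```text
clock: 7.93
eef_pos: [0.5112, -0.0966, 0.2116]
orientation: [-0.006, 0.07, 0.997, 0.003]
contact_force: [0.4, 0.1, -7.6]
gripper_width: 0.0213
```

```bash
python3 -c "
from h import *
goto((.561,-.0345,.215),.14)"
```

```text
clk 7.93 tcp [ 0.5112 -0.0966  0.2116] d cm [-4.06  6.85 -0.35] rot [ 0.005 -0.013 -0.001] F [ 0.4  0.1 -7.6] w 0.0213 q [-0.38 -0.06  1.93  0.    1.28 -1.81]
```

>>> {"fn": "carry_out", "kwargs": {
  "commands": [
    {"dx": -1.0, "dy": 1.7, "dz": -0.1, "rx": 0.001, "ry": -0.004, "rz": 0, "jaw": 1},
    {"dx": -1.0, "dy": 1.6, "dz": -0.1, "rx": 0.001, "ry": -0.004, "rz": 0, "jaw": 1},
    {"dx": -0.8, "dy": 1.3, "dz": -0.1, "rx": 0.001, "ry": -0.004, "rz": 0, "jaw": 1},
    {"dx": -0.6, "dy": 0.9, "dz": 0, "rx": 0.001, "ry": 0, "rz": 0, "jaw": 1},
    {"dx": -0.4, "dy": 0.5, "dz": 0, "rx": 0, "ry": 0, "rz": 0, "jaw": 1},
    {"dx": -0.2, "dy": 0.2, "dz": 0, "rx": 0, "ry": 0, "rz": 0, "jaw": 1},
    {"dx": 0, "dy": 0, "dz": 0, "rx": 0, "ry": 0, "rz": 0, "jaw": 1},
    {"dx": 0, "dy": 0, "dz": 0, "rx": 0, "ry": 0, "rz": 0, "jaw": 1}
  ]
}}

```text
clock: 8.6
eef_pos: [0.5511, -0.0261, 0.1982]
orientation: [-0.014, 0.064, 0.998, 0.005]
contact_force: [-0.3, -0.0, -6.1]
gripper_width: 0.0213
```

```bash
python3 -c "
from h import *
look('s8.png',(205,110,345,260),4,.14,[(.561,-.0345,.12)]);goto((.561,-.0345,.215),.14)
save(cap('top'),'t8.png',(200,120,340,240),4)"
```

```text
8.65 [ 0.550959   -0.02627587  0.19818078] 0.0210785662714054 [-0.9  0.8 -7.7]
clk 8.65 tcp [ 0.551  -0.0263  0.1982] d cm [-1.05 -0.67 -1.72] rot [ 0.008 -0.029  0.011] F [-0.9  0.8 -7.7] w 0.0211 q [-0.23  0.04  1.87  0.01  1.27 -1.68]
```

View pics/s8.png

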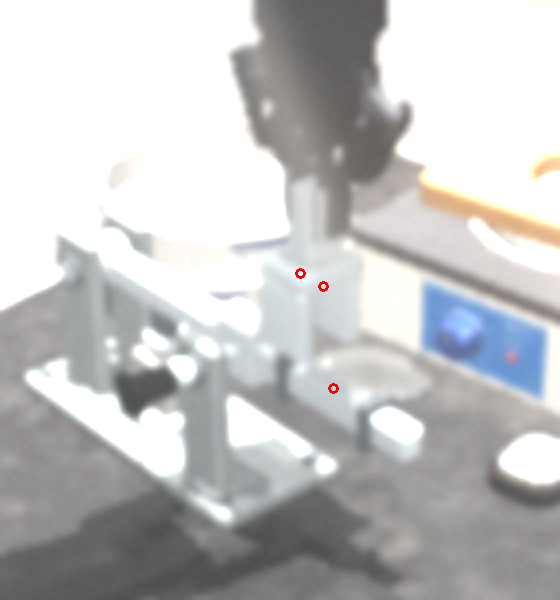

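View pics/t8.png

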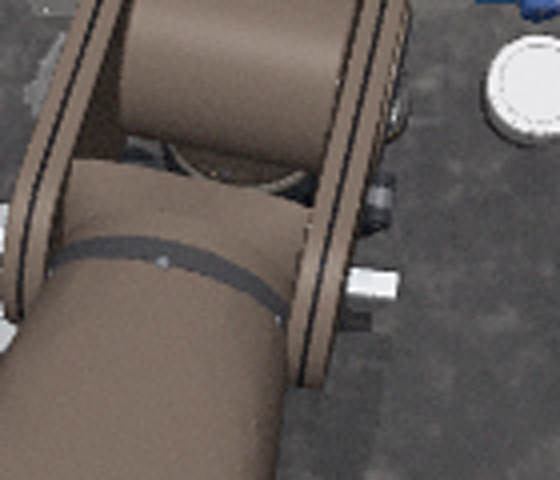

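>>> {"fn": "carry_out", "kwargs": {
  "commands": [
    {"dx": -0.4, "dy": -0.3, "dz": -0.5, "rx": 0.003, "ry": -0.01, "rz": 0.004, "jaw": 1},
    {"dx": -0.4, "dy": -0.2, "dz": -0.5, "rx": 0.003, "ry": -0.01, "rz": 0.004, "jaw": 1},
    {"dx": -0.2, "dy": -0.1, "dz": -0.4, "rx": 0.002, "ry": -0.006, "rz": 0.003, "jaw": 1},
    {"dx": 0, "dy": 0, "dz": -0.2, "rx": 0, "ry": 0, "rz": 0, "jaw": 1},
    {"dx": 0, "dy": 0, "dz": 0, "rx": 0, "ry": 0, "rz": 0, "jaw": 1},
    {"dx": 0, "dy": 0, "dz": 0, "rx": 0, "ry": 0, "rz": 0, "jaw": 1},
    {"dx": 0, "dy": 0, "dz": 0, "rx": 0, "ry": 0, "rz": 0, "jaw": 1},
    {"dx": 0, "dy": 0, "dz": 0, "rx": 0, "ry": 0, "rz": 0, "jaw": 1}
  ]
}}

```text
clock: 9.37
eef_pos: [0.5616, -0.0377, 0.2183]
orientation: [0.002, 0.073, 0.997, -0.001]
contact_force: [0.5, -0.1, -7.1]
gripper_width: 0.0216
```

```bash
python3 -c "
from h import *
goto((.561,-.0345,.20),.14)"
```

```text
clk 9.37 tcp [ 0.5616 -0.0377  0.2183] d cm [0.11 0.31 1.83] rot [-0.002  0.003 -0.006] F [ 0.5 -0.1 -7.1] w 0.0216 q [-0.25  0.02  1.84 -0.    1.27 -1.67]
```

>>> {"fn": "carry_out", "kwargs": {
  "commands": [
    {"dx": 0.05, "dy": 0.15, "dz": 0.4, "rx": 0, "ry": 0.002, "rz": -0.003, "jaw": 1},
    {"dx": 0.05, "dy": 0.15, "dz": 0.8, "rx": 0, "ry": 0, "rz": -0.003, "jaw": 1},
    {"dx": 0, "dy": 0, "dz": 0.8, "rx": 0, "ry": 0, "rz": 0, "jaw": 1},
    {"dx": 0, "dy": 0, "dz": 0.8, "rx": 0, "ry": 0, "rz": 0, "jaw": 1},
    {"dx": 0, "dy": 0, "dz": 0.7, "rx": 0, "ry": 0, "rz": 0, "jaw": 1},
    {"dx": 0, "dy": 0, "dz": 0.5, "rx": 0, "ry": 0, "rz": 0, "jaw": 1},
    {"dx": 0, "dy": 0, "dz": 0, "rx": 0, "ry": 0, "rz": 0, "jaw": 1},
    {"dx": 0, "dy": 0, "dz": 0, "rx": 0, "ry": 0, "rz": 0, "jaw": 1}
  ]
}}

```text
clock: 10.03
eef_pos: [0.559, -0.0333, 0.1706]
orientation: [-0.002, 0.069, 0.998, -0.0]
contact_force: [0.8, 0.0, -6.3]
gripper_width: 0.0213
```

```bash
python3 -c "
from h import *
goto((.561,-.0345,.18),.14)
c=cap('scene');s=arm.observe();save(c,'s9.png',(255,150,335,240),6.5)
# model predicted corners of bridge & feet
P=s['eef_pos'];y=np.array([np.sin(.14),np.cos(.14),0]);x=np.array([np.cos(.14),-np.sin(.14),0]);f0=P[2]-.0434
f=lambda p:((proj(c,p)-(255,150)+.5)*6.5).round()
for h in(.059,0):
  for a,b in((-1,-1),(-1,1),(1,-1),(1,1)): print(h,a,b,f(np.r_[P[:2],f0+h]+a*.025*x+b*.02*y))
q=np.array([.561,-.0345,.12]);print('seat',f(q),'edges',[f(q+a*.008*x+b*.035*y) for a,b in((-1,-1),(-1,1),(1,-1),(1,1))])
"
```

```text
clk 10.03 tcp [ 0.559  -0.0333  0.1706] d cm [-0.21 -0.09 -0.94] rot [-0.001 -0.005  0.001] F [ 0.8  0.  -6.3] w 0.0213 q [-0.24  0.07  1.89 -0.    1.19 -1.67]
0.059 -1 -1 [194. 264.]
0.059 -1 1 [124. 223.]
0.059 1 -1 [297. 219.]
0.059 1 1 [225. 180.]
0 -1 -1 [195. 401.]
0 -1 1 [126. 359.]
0 1 -1 [294. 355.]
0 1 1 [225. 314.]
seat [216. 372.] edges [array([262., 417.]), array([141., 343.]), array([294., 401.]), array([173., 329.])]
```

View pics/s9.png

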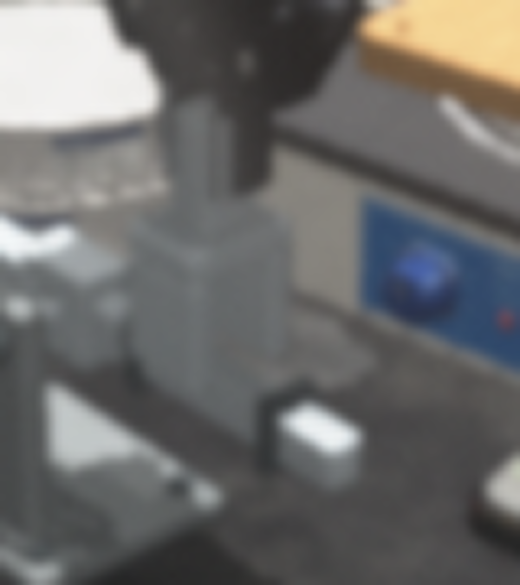

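>>> {"fn": "carry_out", "kwargs": {
  "commands": [
    {"dx": -0.15, "dy": -0.05, "dz": 0, "rx": 0, "ry": -0.003, "rz": 0, "jaw": 1},
    {"dx": -0.05, "dy": 0, "dz": 0.2, "rx": 0, "ry": 0, "rz": 0, "jaw": 1},
    {"dx": 0, "dy": 0, "dz": 0.4, "rx": 0, "ry": 0, "rz": 0, "jaw": 1},
    {"dx": 0, "dy": 0, "dz": 0.4, "rx": 0, "ry": 0, "rz": 0, "jaw": 1},
    {"dx": 0, "dy": 0, "dz": 0.4, "rx": 0, "ry": 0, "rz": 0, "jaw": 1},
    {"dx": 0, "dy": 0, "dz": 0.2, "rx": 0, "ry": 0, "rz": 0, "jaw": 1},
    {"dx": 0, "dy": 0, "dz": 0, "rx": 0, "ry": 0, "rz": 0, "jaw": 1},
    {"dx": 0, "dy": 0, "dz": 0, "rx": 0, "ry": 0, "rz": 0, "jaw": 1}
  ]
}}

```text
clock: 10.75
eef_pos: [0.5624, -0.0346, 0.1549]
orientation: [0.001, 0.069, 0.998, -0.001]
contact_force: [-0.1, 0.0, -7.2]
gripper_width: 0.021
```

```bash
python3 -c "
from h import *
goto((.561,-.0345,.118),.14)
c=cap('scene');save(c,'s10.png',(255,150,335,240),6.5)
"
```

```text
clk 10.75 tcp [ 0.5624 -0.0346  0.1549] d cm [0.15 0.   3.69] rot [-0.002  0.002  0.001] F [-0.1  0.  -7.2] w 0.021 q [-0.24  0.08  1.9  -0.    1.16 -1.67]
```

View pics/s10.png

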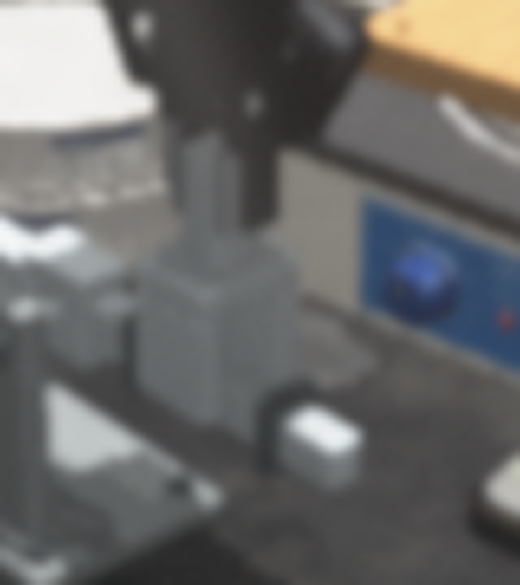

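>>> {"fn": "carry_out", "kwargs": {
  "commands": [
    {"dx": 0.1, "dy": 0, "dz": 0.2, "rx": 0, "ry": 0.002, "rz": 0, "jaw": 1},
    {"dx": 0, "dy": 0, "dz": 0.4, "rx": 0, "ry": 0, "rz": 0, "jaw": 1},
    {"dx": 0, "dy": 0, "dz": 0.5, "rx": 0, "ry": 0, "rz": 0, "jaw": 1},
    {"dx": 0, "dy": 0, "dz": 0.5, "rx": 0, "ry": 0, "rz": 0, "jaw": 1},
    {"dx": 0, "dy": 0, "dz": 0.5, "rx": 0, "ry": 0, "rz": 0, "jaw": 1},
    {"dx": 0, "dy": 0, "dz": 0.3, "rx": 0, "ry": 0, "rz": 0, "jaw": 1},
    {"dx": 0, "dy": 0, "dz": 0, "rx": 0, "ry": 0, "rz": 0, "jaw": 1},
    {"dx": 0, "dy": 0, "dz": 0, "rx": 0, "ry": 0, "rz": 0, "jaw": 1}
  ]
}}

```text
clock: 11.47
eef_pos: [0.5612, -0.0345, 0.1281]
orientation: [-0.0, 0.069, 0.998, -0.001]
contact_force: [-0.1, 0.6, -7.5]
gripper_width: 0.0211
```

```bash
python3 -c "
from h import *
goto((.561,-.0345,.118),.14)
c=cap('scene');save(c,'s11.png',(255,150,335,240),6.5)
"
```

```text
clk 11.47 tcp [ 0.5612 -0.0345  0.1281] d cm [ 0.02 -0.    1.01] rot [-0.002 -0.     0.001] F [-0.1  0.6 -7.5] w 0.0211 q [-0.24  0.11  1.92 -0.    1.11 -1.67]
```

View pics/s11.png

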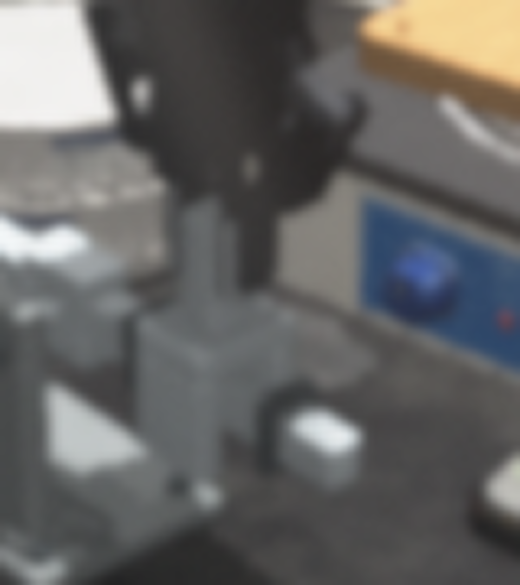

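>>> {"fn": "carry_out", "kwargs": {
  "commands": [
    {"dx": 0, "dy": 0, "dz": 0.15, "rx": 0, "ry": 0, "rz": 0, "jaw": 1},
    {"dx": 0, "dy": 0, "dz": 0.2, "rx": 0, "ry": 0, "rz": 0, "jaw": 1},
    {"dx": 0, "dy": 0, "dz": 0.2, "rx": 0, "ry": 0, "rz": 0, "jaw": 1},
    {"dx": 0, "dy": 0, "dz": 0.15, "rx": 0, "ry": 0, "rz": 0, "jaw": 1},
    {"dx": 0, "dy": 0, "dz": 0.1, "rx": 0, "ry": 0, "rz": 0, "jaw": 1},
    {"dx": 0, "dy": 0, "dz": 0, "rx": 0, "ry": 0, "rz": 0, "jaw": 1},
    {"dx": 0, "dy": 0, "dz": 0, "rx": 0, "ry": 0, "rz": 0, "jaw": 1},
    {"dx": 0, "dy": 0, "dz": 0, "rx": 0, "ry": 0, "rz": 0, "jaw": 1}
  ]
}}

```text
clock: 12.18
eef_pos: [0.5619, -0.0347, 0.1203]
orientation: [0.001, 0.069, 0.998, -0.001]
contact_force: [0.1, 0.6, -6.9]
gripper_width: 0.0215
```

>>> {"fn": "carry_out", "kwargs": {
  "commands": [
    {"dx": 0, "dy": 0, "dz": 0.1, "rx": 0, "ry": 0, "rz": 0, "jaw": 1},
    {"dx": 0, "dy": 0, "dz": 0.1, "rx": 0, "ry": 0, "rz": 0, "jaw": 1},
    {"dx": 0, "dy": 0, "dz": 0.1, "rx": 0, "ry": 0, "rz": 0, "jaw": 1},
    {"dx": 0, "dy": 0, "dz": 0, "rx": 0, "ry": 0, "rz": 0, "jaw": 1},
    {"dx": 0, "dy": 0, "dz": 0, "rx": 0, "ry": 0, "rz": 0, "jaw": 1},
    {"dx": 0, "dy": 0, "dz": 0, "rx": 0, "ry": 0, "rz": 0, "jaw": 1},
    {"dx": 0, "dy": 0, "dz": 0, "rx": 0, "ry": 0, "rz": 0, "jaw": 1},
    {"dx": 0, "dy": 0, "dz": 0, "rx": 0, "ry": 0, "rz": 0, "jaw": 1}
  ]
}}

```text
clock: 12.85
eef_pos: [0.5623, -0.0348, 0.1181]
orientation: [0.001, 0.069, 0.998, -0.001]
contact_force: [-0.6, -0.2, -6.9]
gripper_width: 0.0213
```

>>> {"fn": "carry_out", "kwargs": {
  "commands": [
    {"dx": 0.05, "dy": 0, "dz": 0.1, "rx": 0, "ry": 0, "rz": 0, "jaw": 1},
    {"dx": 0, "dy": 0, "dz": 0.1, "rx": 0, "ry": 0, "rz": 0, "jaw": 1},
    {"dx": 0, "dy": 0, "dz": 0.1, "rx": 0, "ry": 0, "rz": 0, "jaw": 1},
    {"dx": 0, "dy": 0, "dz": 0, "rx": 0, "ry": 0, "rz": 0, "jaw": 1},
    {"dx": 0, "dy": 0, "dz": 0, "rx": 0, "ry": 0, "rz": 0, "jaw": 1},
    {"dx": 0, "dy": 0, "dz": 0, "rx": 0, "ry": 0, "rz": 0, "jaw": 1},
    {"dx": 0, "dy": 0, "dz": 0, "rx": 0, "ry": 0, "rz": 0, "jaw": 1},
    {"dx": 0, "dy": 0, "dz": 0, "rx": 0, "ry": 0, "rz": 0, "jaw": 1}
  ]
}}

```text
clock: 13.52
eef_pos: [0.5624, -0.0349, 0.1162]
orientation: [0.002, 0.069, 0.998, -0.001]
contact_force: [-0.1, -0.4, -5.0]
gripper_width: 0.0215
```

```bash
python3 -c "
from h import *
goto((.561,-.0345,.118),.14)
c=cap('scene');save(c,'s12.png',(255,150,335,240),6.5)
"
```

```text
clk 13.52 tcp [ 0.5624 -0.0349  0.1162] d cm [ 0.14  0.02 -0.18] rot [-0.002  0.004  0.001] F [-0.1 -0.4 -5. ] w 0.0215 q [-0.24  0.13  1.93 -0.    1.08 -1.67]
```

View pics/s12.png

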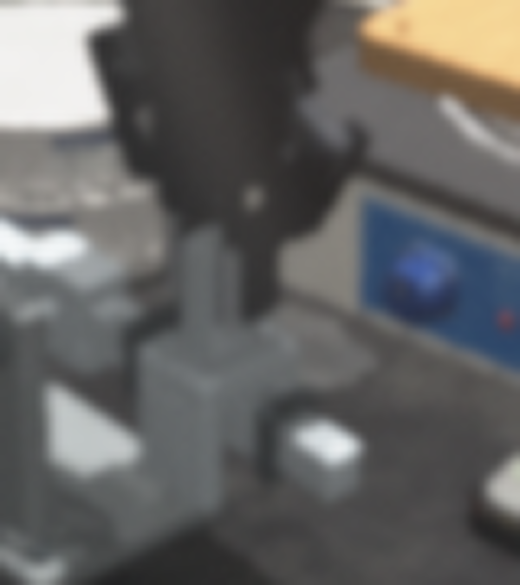

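The force fell from −7 to −5 N, so the saddle is resting on the bar. Releasing now.

>>> {"fn": "carry_out", "kwargs": {
  "commands": [
    {"dx": 0, "dy": 0, "dz": 0.1, "rx": 0, "ry": 0, "rz": 0, "jaw": 1},
    {"dx": 0, "dy": 0, "dz": 0, "rx": 0, "ry": 0, "rz": 0, "jaw": 0.2},
    {"dx": 0, "dy": 0, "dz": 0, "rx": 0, "ry": 0, "rz": 0, "jaw": 0},
    {"dx": 0, "dy": 0, "dz": 0, "rx": 0, "ry": 0, "rz": 0, "jaw": -0.2},
    {"dx": 0, "dy": 0, "dz": 0, "rx": 0, "ry": 0, "rz": 0, "jaw": -0.2},
    {"dx": 0, "dy": 0, "dz": 0, "rx": 0, "ry": 0, "rz": 0, "jaw": -0.2},
    {"dx": 0, "dy": 0, "dz": 0, "rx": 0, "ry": 0, "rz": 0, "jaw": -0.2},
    {"dx": 0, "dy": 0, "dz": 0, "rx": 0, "ry": 0, "rz": 0, "jaw": -0.2}
  ]
}}

```text
clock: 14.23
eef_pos: [0.569, -0.0365, 0.1229]
orientation: [0.01, 0.069, 0.998, -0.003]
contact_force: [-0.7, -0.4, -0.6]
gripper_width: 0.0514
```

```bash
python3 -c "
from h import *
goto((.561,-.0345,.22),.14)
c=cap('scene');save(c,'s13.png',(225,140,335,240),5.5)
"
```

```text
clk 14.23 tcp [ 0.569  -0.0365  0.1229] d cm [ 0.62  0.05 -9.73] rot [-0.004  0.021  0.001] F [-0.7 -0.4 -0.6] w 0.0514 q [-0.24  0.12  1.92 -0.    1.08 -1.67]
```

View pics/s13.png

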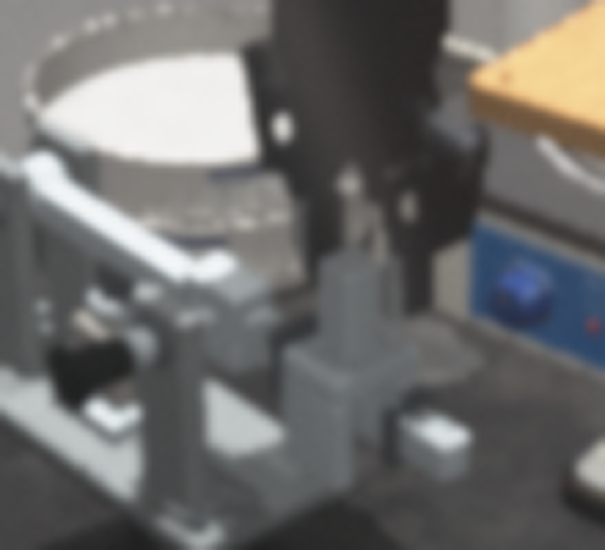

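>>> {"fn": "carry_out", "kwargs": {
  "commands": [
    {"dx": 0, "dy": 0, "dz": -0.5, "rx": 0, "ry": 0.006, "rz": 0, "jaw": -0.4},
    {"dx": 0, "dy": 0, "dz": -1, "rx": 0, "ry": 0.006, "rz": 0, "jaw": -0.4},
    {"dx": 0, "dy": 0, "dz": -1.5, "rx": 0, "ry": 0.006, "rz": 0, "jaw": -0.4},
    {"dx": 0, "dy": 0, "dz": -2, "rx": 0, "ry": 0, "rz": 0, "jaw": -0.4},
    {"dx": 0, "dy": 0, "dz": -2, "rx": 0, "ry": 0, "rz": 0, "jaw": -0.4},
    {"dx": 0, "dy": 0, "dz": -2, "rx": 0, "ry": 0, "rz": 0, "jaw": -0.4},
    {"dx": 0, "dy": 0, "dz": -2, "rx": 0, "ry": 0, "rz": 0, "jaw": -0.4},
    {"dx": 0, "dy": 0, "dz": -1, "rx": 0, "ry": 0, "rz": 0, "jaw": -0.4}
  ]
}}

```text
clock: 14.95
eef_pos: [0.5659, -0.0354, 0.2449]
orientation: [-0.005, 0.07, 0.998, -0.001]
contact_force: [1.3, 0.4, 0.8]
gripper_width: 0.0596
```

```bash
python3 -c "
from h import *
goto((.497,.064,.22),.14)
c=cap('scene');save(c,'s14.png',(225,140,335,240),5.5)
"
```

```text
clk 14.95 tcp [ 0.5659 -0.0354  0.2449] d cm [8.17 8.89 2.55] rot [-0.003 -0.01   0.001] F [1.3 0.4 0.8] w 0.0596 q [-0.24  0.02  1.79 -0.    1.33 -1.67]
```

View pics/s14.png

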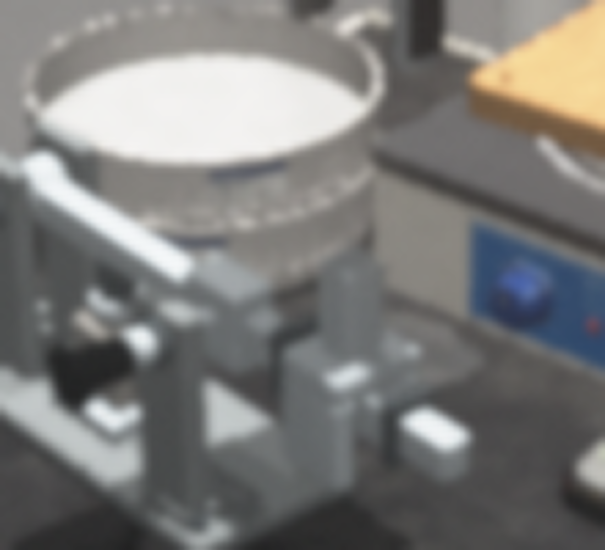

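```bash
python3 -c "
import pickle
from h import *
d=pickle.load(open('c0.pkl','rb'));S,T=d['scene'],d['top']
im=cv2.convertScaleAbs(cv2.resize(S['img'][190:225,228:268,::-1],None,fx=14,fy=14,interpolation=cv2.INTER_CUBIC),alpha=2,beta=20);cv2.imwrite('pics/k0.png',im)
im=cv2.convertScaleAbs(cv2.resize(T['img'][195:235,212:245,::-1],None,fx=14,fy=14,interpolation=cv2.INTER_CUBIC),alpha=2,beta=20);cv2.imwrite('pics/k1.png',im)"
```

```text
(no output)
```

View pics/k0.png

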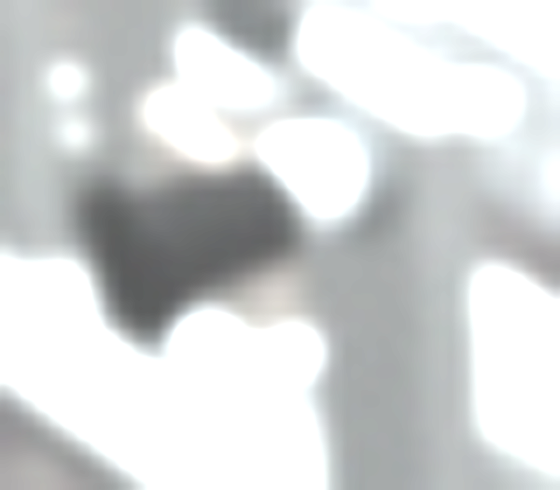

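View pics/k1.png

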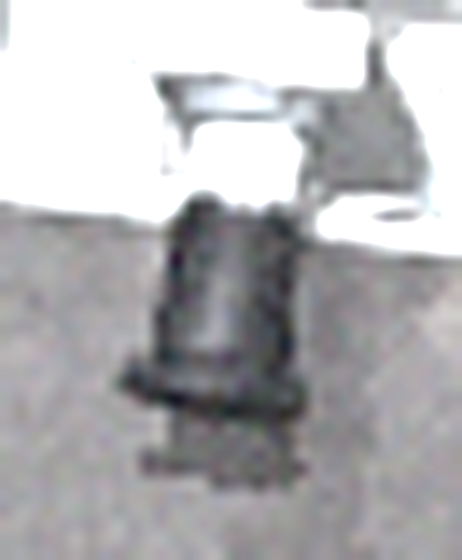

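```bash
python3 -c "
import pickle
from h import *
d=pickle.load(open('c0.pkl','rb'));S,T=d['scene'],d['top']
s=lambda *p:(p[0]/14+228-.5,p[1]/14+190-.5);t=lambda *p:(p[0]/14+212-.5,p[1]/14+195-.5)
print(tri(S,s(215,225),T,t(226,287)))
print('waist end',onz(T,*t(240,205),.117),onz(S,*s(275,205),.11)); print('flange',onz(T,*t(213,390),.11),onz(S,*s(120,260),.11))
print('centre',onz(T,*t(226,287),.116),onz(S,*s(215,225),.11))
K=np.array([.497,.064,.11]);x=np.array([np.cos(.14),-np.sin(.14),0])
for a in(-.020,-.014,0,.014): 
  p=proj(S,K+a*x);q=proj(T,K+a*x+[0,0,.011]);print(a,(p-(228,190)+.5)*14,(q-(212,195)+.5)*14)
"
```

```text
(array([0.49903447, 0.06336907, 0.1123832 ]), np.float64(0.0023941369068621507))
waist end [0.5112344  0.06125479 0.117     ] [0.51460815 0.06213378 0.11      ]
flange [0.48105427 0.06659664 0.11      ] [0.48305751 0.06988122 0.11      ]
centre [0.49752268 0.06370085 0.116     ] [0.50260956 0.06547241 0.11      ]
-0.02 [108.31041535 279.23801461] [203.39470878 403.52319695]
-0.014 [135.55222861 267.46490401] [208.5332147  367.94586303]
0 [198.53902062 240.24386473] [220.47418327 285.2705031 ]
0.014 [260.72980386 213.36683702] [232.34719475 203.06565595]
```

>>> {"fn": "carry_out", "kwargs": {
  "commands": [
    {"dx": 1.2, "dy": 1.2, "dz": 0, "rx": 0, "ry": -0.003, "rz": 0, "jaw": -0.4},
    {"dx": 1.6, "dy": 1.8, "dz": 0, "rx": 0, "ry": -0.003, "rz": 0, "jaw": -0.4},
    {"dx": 1.6, "dy": 1.8, "dz": 0.3, "rx": 0, "ry": -0.003, "rz": 0, "jaw": -0.4},
    {"dx": 1.6, "dy": 1.8, "dz": 0.5, "rx": 0, "ry": 0, "rz": 0, "jaw": -0.4},
    {"dx": 1.2, "dy": 1.4, "dz": 0.5, "rx": 0, "ry": 0, "rz": 0, "jaw": -0.4},
    {"dx": 0.6, "dy": 0.6, "dz": 0.5, "rx": 0, "ry": 0, "rz": 0, "jaw": -0.4},
    {"dx": 0, "dy": 0, "dz": 0, "rx": 0, "ry": 0, "rz": 0, "jaw": -0.4},
    {"dx": 0, "dy": 0, "dz": 0, "rx": 0, "ry": 0, "rz": 0, "jaw": -0.4}
  ]
}}

```text
clock: 15.67
eef_pos: [0.4981, 0.0626, 0.2237]
orientation: [-0.0, 0.071, 0.997, -0.002]
contact_force: [0.0, -0.3, -0.3]
gripper_width: 0.0598
```

```bash
python3 -c "
from h import *
goto((.4985,.0635,.12),.14)
"
```

```text
clk 15.67 tcp [0.4981 0.0626 0.2237] d cm [-0.03  0.14 10.37] rot [-0.004 -0.    -0.002] F [ 0.  -0.3 -0.3] w 0.0598 q [-0.07 -0.12  1.97 -0.    1.29 -1.5 ]
```

>>> {"fn": "carry_out", "kwargs": {
  "commands": [
    {"dx": 0, "dy": 0.1, "dz": 1, "rx": 0, "ry": 0, "rz": 0, "jaw": -0.4},
    {"dx": 0, "dy": 0, "dz": 2, "rx": 0, "ry": 0, "rz": 0, "jaw": -0.4},
    {"dx": 0, "dy": 0, "dz": 2, "rx": 0, "ry": 0, "rz": 0, "jaw": -0.4},
    {"dx": 0, "dy": 0, "dz": 2, "rx": 0, "ry": 0, "rz": 0, "jaw": -0.4},
    {"dx": 0, "dy": 0, "dz": 1.5, "rx": 0, "ry": 0, "rz": 0, "jaw": -0.4},
    {"dx": 0, "dy": 0, "dz": 0.7, "rx": 0, "ry": 0, "rz": 0, "jaw": -0.4},
    {"dx": 0, "dy": 0, "dz": 0, "rx": 0, "ry": 0, "rz": 0, "jaw": -0.4},
    {"dx": 0, "dy": 0, "dz": 0, "rx": 0, "ry": 0, "rz": 0, "jaw": -0.4}
  ]
}}

```text
clock: 16.33
eef_pos: [0.503, 0.0571, 0.1255]
orientation: [0.001, 0.074, 0.997, -0.003]
contact_force: [0.2, 0.1, 1.0]
gripper_width: 0.06
```

```bash
python3 -c "
from h import *
goto((.4985,.0635,.064),.14)
look('k2.png',(200,130,300,230),6,.14,[(.4985,.0635,.11)])
"
```

```text
clk 16.33 tcp [0.503  0.0571 0.1255] d cm [0.55 0.61 6.15] rot [-0.006  0.002 -0.009] F [0.2 0.1 1. ] w 0.06 q [-0.08 -0.01  2.05 -0.01  1.1  -1.5 ]
16.3833 [0.50304064 0.05707569 0.12573545] 0.05970201620562572 [-0.3 -1.3  0.5]
```

View pics/k2.png

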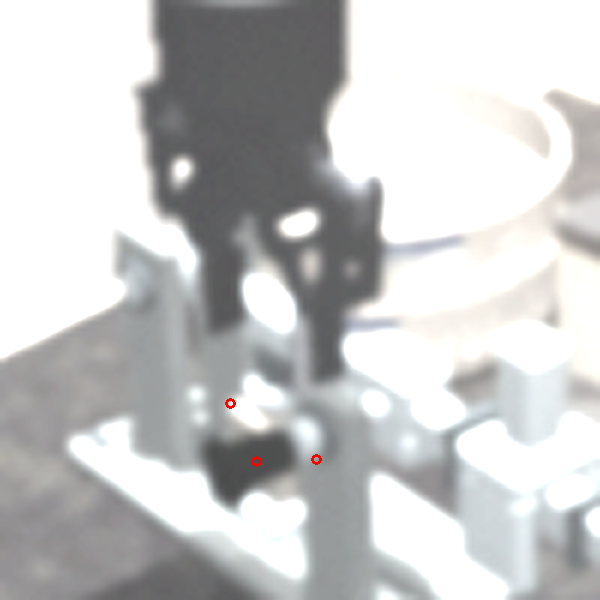

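>>> {"fn": "carry_out", "kwargs": {
  "commands": [
    {"dx": 0.3, "dy": 0.35, "dz": 0, "rx": -0.003, "ry": 0, "rz": -0.004, "jaw": -0.4},
    {"dx": 0.25, "dy": 0.25, "dz": 0.3, "rx": -0.003, "ry": 0, "rz": -0.004, "jaw": -0.4},
    {"dx": 0, "dy": 0.1, "dz": 0.6, "rx": 0, "ry": 0, "rz": 0, "jaw": -0.4},
    {"dx": 0, "dy": 0, "dz": 0.6, "rx": 0, "ry": 0, "rz": 0, "jaw": -0.4},
    {"dx": 0, "dy": 0, "dz": 0.6, "rx": 0, "ry": 0, "rz": 0, "jaw": -0.4},
    {"dx": 0, "dy": 0, "dz": 0.4, "rx": 0, "ry": 0, "rz": 0, "jaw": -0.4},
    {"dx": 0, "dy": 0, "dz": 0, "rx": 0, "ry": 0, "rz": 0, "jaw": -0.4},
    {"dx": 0, "dy": 0, "dz": 0, "rx": 0, "ry": 0, "rz": 0, "jaw": -0.4}
  ]
}}

```text
clock: 17.05
eef_pos: [0.5014, 0.0655, 0.1025]
orientation: [0.006, 0.07, 0.998, 0.0]
contact_force: [-0.0, -0.4, -0.4]
gripper_width: 0.0597
```

```bash
python3 -c "
from h import *
goto((.4985,.0635,.064),.14)
look('k3.png',(200,130,300,230),6,.14)
"
```

```text
clk 17.05 tcp [0.5014 0.0655 0.1025] d cm [ 0.3  -0.24  3.84] rot [0.001 0.011 0.   ] F [-0.  -0.4 -0.4] w 0.0597 q [-0.07  0.01  2.08  0.    1.04 -1.5 ]
17.1 [0.50131053 0.06549927 0.10242191] 0.05969418084208069 [ 0.   0.1 -0.3]
```

View pics/k3.png

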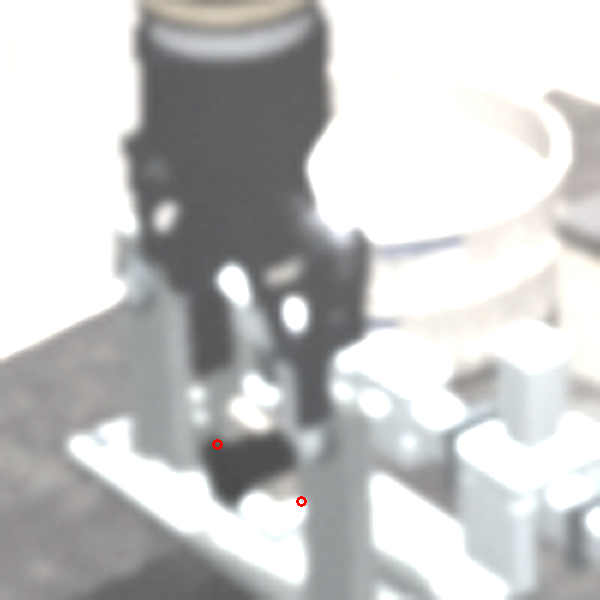

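>>> {"fn": "carry_out", "kwargs": {
  "commands": [
    {"dx": 0.2, "dy": -0.15, "dz": 0.2, "rx": 0, "ry": 0.006, "rz": 0, "jaw": -0.4},
    {"dx": 0.15, "dy": -0.1, "dz": 0.5, "rx": 0, "ry": 0.004, "rz": 0, "jaw": -0.4},
    {"dx": 0, "dy": 0, "dz": 0.6, "rx": 0, "ry": 0, "rz": 0, "jaw": -0.4},
    {"dx": 0, "dy": 0, "dz": 0.6, "rx": 0, "ry": 0, "rz": 0, "jaw": -0.4},
    {"dx": 0, "dy": 0, "dz": 0.5, "rx": 0, "ry": 0, "rz": 0, "jaw": -0.4},
    {"dx": 0, "dy": 0, "dz": 0.3, "rx": 0, "ry": 0, "rz": 0, "jaw": -0.4},
    {"dx": 0, "dy": 0, "dz": 0, "rx": 0, "ry": 0, "rz": 0, "jaw": -0.4},
    {"dx": 0, "dy": 0, "dz": 0, "rx": 0, "ry": 0, "rz": 0, "jaw": -0.4}
  ]
}}

```text
clock: 17.77
eef_pos: [0.4971, 0.0631, 0.0723]
orientation: [-0.0, 0.07, 0.998, 0.0]
contact_force: [-0.3, 0.1, 0.3]
gripper_width: 0.0598
```

```bash
python3 -c "
from h import *
goto((.4985,.0635,.064),.14)
look('k4.png',(210,150,290,230),7.4,.14)
"
```

```text
clk 17.77 tcp [0.4971 0.0631 0.0723] d cm [-0.13  0.06  0.83] rot [ 0.001 -0.    -0.   ] F [-0.3  0.1  0.3] w 0.0598 q [-0.08  0.05  2.1   0.    0.99 -1.51]
17.8167 [0.49704643 0.06309009 0.07226036] 0.05986348216894915 [-0.5  0.  -0.6]
```

View pics/k4.png

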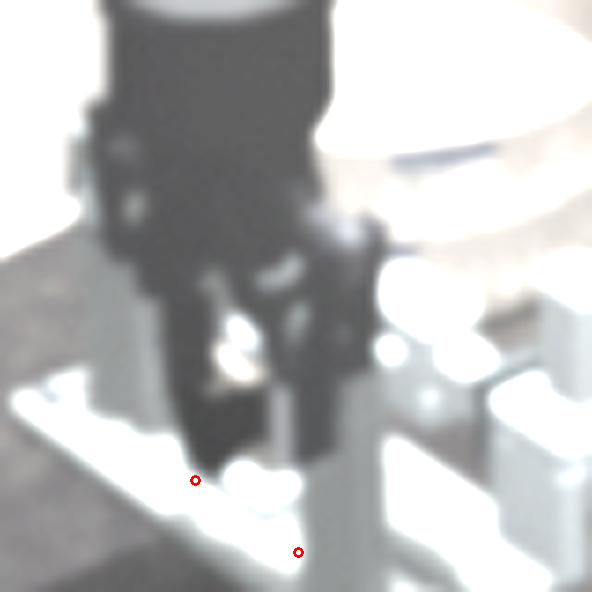

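>>> {"fn": "carry_out", "kwargs": {
  "commands": [
    {"dx": -0.1, "dy": 0, "dz": 0.3, "rx": 0, "ry": 0, "rz": 0, "jaw": -0.4},
    {"dx": 0, "dy": 0, "dz": 0.4, "rx": 0, "ry": 0, "rz": 0, "jaw": -0.4},
    {"dx": 0, "dy": 0, "dz": 0.4, "rx": 0, "ry": 0, "rz": 0, "jaw": -0.4},
    {"dx": 0, "dy": 0, "dz": 0.1, "rx": 0, "ry": 0, "rz": 0, "jaw": -0.2},
    {"dx": 0, "dy": 0, "dz": 0, "rx": 0, "ry": 0, "rz": 0, "jaw": 0.1},
    {"dx": 0, "dy": 0, "dz": 0, "rx": 0, "ry": 0, "rz": 0, "jaw": 0.1},
    {"dx": 0, "dy": 0, "dz": 0, "rx": 0, "ry": 0, "rz": 0, "jaw": 0.1},
    {"dx": 0, "dy": 0, "dz": 0, "rx": 0, "ry": 0, "rz": 0, "jaw": 0.1}
  ]
}}

```text
clock: 18.48
eef_pos: [0.4989, 0.063, 0.0598]
orientation: [0.001, 0.07, 0.998, 0.0]
contact_force: [-0.2, -0.5, 0.0]
gripper_width: 0.0385
```

```bash
python3 -c "
from h import *
goto((.4985,.0635,.062),.14)
look('k5.png',(210,150,290,230),7.4,.14)
c=cap('top');cv2.imwrite('pics/k5t.png',cv2.convertScaleAbs(cv2.resize(c['img'][160:250,190:300,::-1],None,fx=5,fy=5),alpha=1.6,beta=10))
"
```

```text
clk 18.48 tcp [0.4989 0.063  0.0598] d cm [ 0.05  0.05 -0.22] rot [0.001 0.001 0.   ] F [-0.2 -0.5  0. ] w 0.0385 q [-0.08  0.08  2.1   0.    0.96 -1.51]
18.5333 [0.49897917 0.06299396 0.05983181] 0.03873514924390258 [-1.2 -0.9  0.1]
```

View pics/k5.png

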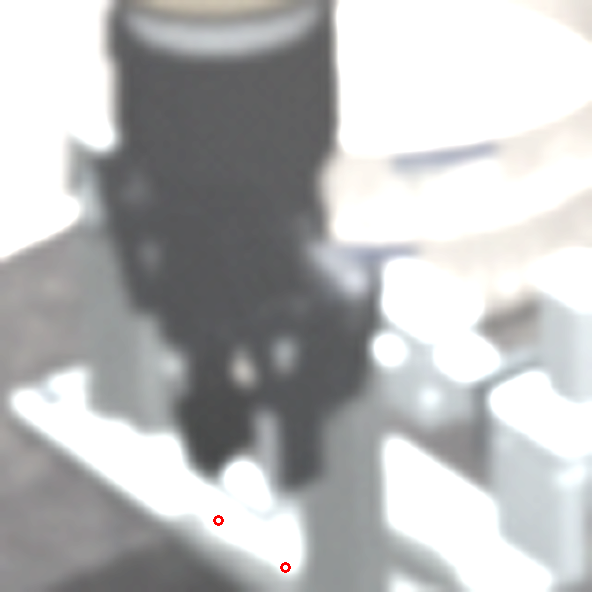

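View pics/k5t.png

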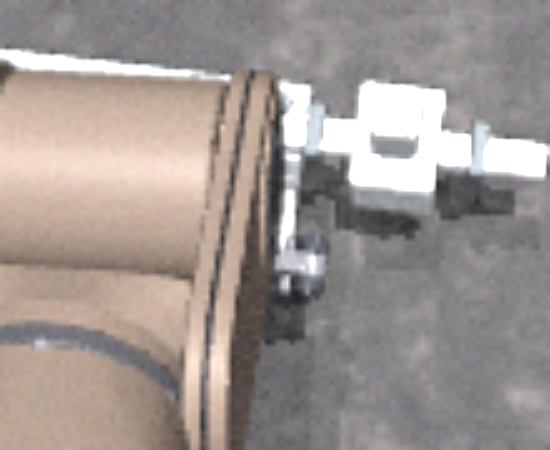

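The top view shows the saddle hung between the collars, stem at (395,125). The fingers bracket the knob waist, with the right tip at (300,485) below it. Closing.

>>> {"fn": "carry_out", "kwargs": {
  "commands": [
    {"dx": 0, "dy": 0, "dz": 0, "rx": 0, "ry": 0, "rz": 0, "jaw": 0.6},
    {"dx": 0, "dy": 0, "dz": 0, "rx": 0, "ry": 0, "rz": 0, "jaw": 1},
    {"dx": 0, "dy": 0, "dz": 0, "rx": 0, "ry": 0, "rz": 0, "jaw": 1},
    {"dx": 0, "dy": 0, "dz": 0, "rx": 0, "ry": 0, "rz": 0, "jaw": 1},
    {"dx": 0, "dy": 0, "dz": 0, "rx": 0, "ry": 0, "rz": 0, "jaw": 1},
    {"dx": 0, "dy": 0, "dz": 0, "rx": 0, "ry": 0, "rz": 0, "jaw": 1},
    {"dx": 0, "dy": 0, "dz": 0, "rx": 0, "ry": 0, "rz": 0, "jaw": 1},
    {"dx": 0, "dy": 0, "dz": 0, "rx": 0, "ry": 0, "rz": 0, "jaw": 1}
  ],
  "force": 70
}}

```text
clock: 19.25
eef_pos: [0.4993, 0.0646, 0.0604]
orientation: [0.001, 0.071, 0.997, 0.002]
contact_force: [0.1, -0.4, -0.5]
gripper_width: 0.02
```

```bash
python3 -c "
from h import *
goto((.4985,.0635,.062),.14)
look('k6.png',(210,150,290,230),7.4,.14)
"
```

```text
clk 19.25 tcp [0.4993 0.0646 0.0604] d cm [ 0.06 -0.11 -0.16] rot [ 0.005  0.002 -0.002] F [ 0.1 -0.4 -0.5] w 0.02 q [-0.08  0.08  2.1   0.01  0.96 -1.51]
19.3 [0.49932478 0.06458037 0.06038867] 0.020158471426465995 [-0.3  0.3 -0.4]
```

View pics/k6.png

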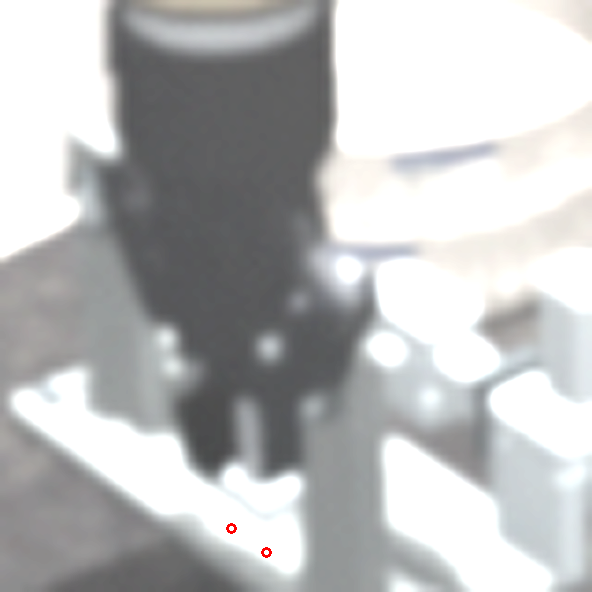

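>>> {"fn": "carry_out", "kwargs": {
  "commands": [
    {"dx": 0.2, "dy": 0, "dz": 0, "rx": 0, "ry": 0, "rz": 0, "jaw": 1},
    {"dx": 0.3, "dy": 0, "dz": 0, "rx": 0, "ry": 0, "rz": 0, "jaw": 1},
    {"dx": 0.3, "dy": 0, "dz": 0, "rx": 0, "ry": 0, "rz": 0, "jaw": 1},
    {"dx": 0.3, "dy": 0, "dz": 0, "rx": 0, "ry": 0, "rz": 0, "jaw": 1},
    {"dx": 0.3, "dy": 0, "dz": 0, "rx": 0, "ry": 0, "rz": 0, "jaw": 1},
    {"dx": 0.3, "dy": 0, "dz": 0, "rx": 0, "ry": 0, "rz": 0, "jaw": 1},
    {"dx": 0.2, "dy": 0, "dz": 0, "rx": 0, "ry": 0, "rz": 0, "jaw": 1},
    {"dx": 0.2, "dy": 0, "dz": 0, "rx": 0, "ry": 0, "rz": 0, "jaw": 1}
  ],
  "force": 90
}}

```text
clock: 19.97
eef_pos: [0.5019, 0.0644, 0.0606]
orientation: [0.035, 0.072, 0.997, 0.002]
contact_force: [11.1, 1.1, -6.2]
gripper_width: 0.0192
```

```bash
python3 -c "
from h import *
goto((.4985-.0198,.0635+.0028,.062),.14)
look('k7.png',(200,140,320,240),6,.14)
"
```

```text
clk 19.97 tcp [0.5019 0.0644 0.0606] d cm [ 2.31 -0.14 -0.3 ] rot [ 0.01   0.069 -0.004] F [11.1  1.1 -6.2] w 0.0192 q [-0.08  0.04  2.14  0.01  0.89 -1.51]
20.0167 [0.50189911 0.06442829 0.06064869] 0.01931952476486439 [ 9.9 -0.3 -8.4]
```

View pics/k7.png

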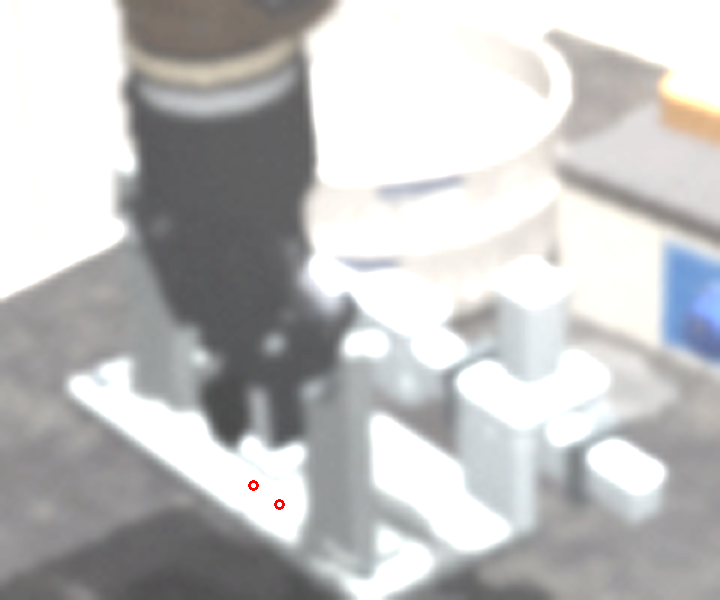

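```bash
python3 -c "
from h import *
c=cap('scene')
K=np.array([.4985,.0635,.11]);x=np.array([np.cos(.14),-np.sin(.14),0]);y=np.array([np.sin(.14),np.cos(.14),0])
f=lambda p,o=(210,150),k=7.4:((proj(c,p)-o+.5)*k).round()
for n,p in dict(K=K,flange=K-.017*x,waistend=K+.014*x,post=K+.033*x,rpad=K-.011*y,rpadL=K-.011*y-.011*x,rpadR=K-.011*y+.011*x,rtipL=K-.011*y-.011*x-[0,0,.019],rtipR=K-.02*y+.011*x-[0,0,.019],lpad=K+.011*y).items(): print(n,f(p))
im=cv2.convertScaleAbs(cv2.resize(c['img'][175:225,220:280,::-1],None,fx=12,fy=12,interpolation=cv2.INTER_CUBIC),alpha=3.5,beta=30);
for p in (K,K-.017*x,K+.014*x,K+.033*x):
  q=f(p,(220,175),12);cv2.circle(im,(int(q[0]),int(q[1])),4,(0,0,255),2)
cv2.imwrite('pics/k8.png',im)
"
```

```text
K [242. 422.]
flange [202. 439.]
waistend [275. 408.]
post [319. 389.]
rpad [262. 435.]
rpadL [235. 446.]
rpadR [288. 423.]
rtipL [238. 493.]
rtipR [306. 481.]
lpad [223. 409.]
```

View pics/k8.png

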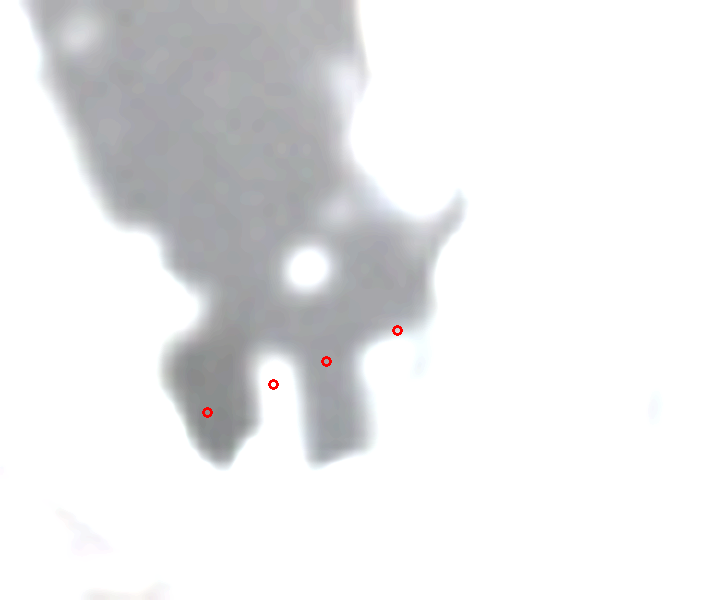

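Nothing slipped: the pad edges straddle the waist and the flange is at (210,410). The pull tilted the tool instead of moving the plunger. I'll pull harder and correct the tilt as I go.

>>> {"fn": "carry_out", "kwargs": {
  "commands": [
    {"dx": 0.4, "dy": 0, "dz": 0, "rx": 0, "ry": 0.03, "rz": 0, "jaw": 1},
    {"dx": 0.5, "dy": 0, "dz": 0, "rx": 0, "ry": 0.04, "rz": 0, "jaw": 1},
    {"dx": 0.5, "dy": 0, "dz": 0, "rx": 0, "ry": 0.04, "rz": 0, "jaw": 1},
    {"dx": 0.5, "dy": 0, "dz": 0, "rx": 0, "ry": 0.04, "rz": 0, "jaw": 1},
    {"dx": 0.5, "dy": 0, "dz": 0, "rx": 0, "ry": 0.04, "rz": 0, "jaw": 1},
    {"dx": 0.5, "dy": 0, "dz": 0, "rx": 0, "ry": 0.04, "rz": 0, "jaw": 1},
    {"dx": 0.5, "dy": 0, "dz": 0, "rx": 0, "ry": 0.04, "rz": 0, "jaw": 1},
    {"dx": 0.5, "dy": 0, "dz": 0, "rx": 0, "ry": 0.04, "rz": 0, "jaw": 1}
  ],
  "force": 90
}}

```text
clock: 20.73
eef_pos: [0.4877, 0.0667, 0.062]
orientation: [-0.087, 0.071, 0.994, 0.013]
contact_force: [4.1, 0.9, -3.1]
gripper_width: 0.0195
```

```bash
cat >> h.py <<'E'
def grip():
    s=arm.observe();q=s['orientation'];R=Ro.from_quat(np.r_[q[1:],q[0]]).as_matrix()
    g=s['eef_pos']-.045*R[:,2];x=np.array([np.cos(.14),-np.sin(.14),0]);print('grip pt',g.round(4),'pulled mm',(-(g-[.4993,.0646,.1054])@x*1000).round(1),'M',s['ft_torque'].round(2))
E
python3 -c "
from h import *
goto((.4985-.0198,.0635+.0028,.062),.14);grip()
look('k9.png',(200,140,320,240),6,.14)
"
```

```text
clk 20.73 tcp [0.4877 0.0667 0.062 ] d cm [ 0.87 -0.16  0.15] rot [ 0.014 -0.177 -0.002] F [ 4.1  0.9 -3.1] w 0.0195 q [-0.08  0.16  2.02  0.03  1.14 -1.53]
grip pt [0.4954 0.0649 0.1063] pulled mm 3.9 M [-0.19 -1.35 -0.37]
20.7833 [0.48783639 0.06666744 0.06224186] 0.019422052699668985 [ 6.6  1.3 -3.9]
```

View pics/k9.png

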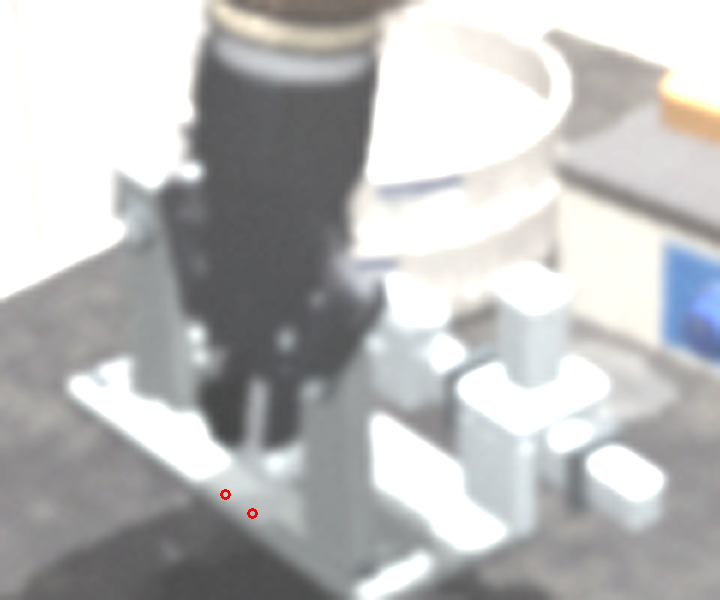

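>>> {"fn": "carry_out", "kwargs": {
  "commands": [
    {"dx": 0.4, "dy": 0, "dz": 0, "rx": 0, "ry": -0.015, "rz": 0, "jaw": 1},
    {"dx": 0.4, "dy": 0, "dz": 0, "rx": 0, "ry": -0.015, "rz": 0, "jaw": 1},
    {"dx": 0.4, "dy": 0, "dz": 0, "rx": 0, "ry": -0.015, "rz": 0, "jaw": 1},
    {"dx": 0.4, "dy": 0, "dz": 0, "rx": 0, "ry": -0.01, "rz": 0, "jaw": 1},
    {"dx": 0.4, "dy": 0, "dz": 0, "rx": 0, "ry": 0, "rz": 0, "jaw": 1},
    {"dx": 0.4, "dy": 0, "dz": 0, "rx": 0, "ry": 0, "rz": 0, "jaw": 1},
    {"dx": 0.4, "dy": 0, "dz": 0, "rx": 0, "ry": 0, "rz": 0, "jaw": 1},
    {"dx": 0.4, "dy": 0, "dz": 0, "rx": 0, "ry": 0, "rz": 0, "jaw": 1}
  ],
  "force": 90
}}

```text
clock: 21.45
eef_pos: [0.4833, 0.0675, 0.0618]
orientation: [-0.021, 0.071, 0.997, 0.011]
contact_force: [10.3, 0.2, -9.6]
gripper_width: 0.0194
```

```bash
python3 -c "
from h import *
goto((.4985-.0198,.0635+.0028,.062),.14);grip()
look('k10.png',(200,140,320,240),6,.14)
"
```

```text
clk 21.45 tcp [0.4833 0.0675 0.0618] d cm [ 0.44 -0.19 -0.  ] rot [ 0.019 -0.043 -0.002] F [10.3  0.2 -9.6] w 0.0194 q [-0.08  0.06  2.11  0.03  1.01 -1.52]
grip pt [0.4851 0.0664 0.1068] pulled mm 14.3 M [-0.11 -1.13  0.05]
21.5 [0.48295839 0.06758586 0.06178196] 0.01960679846836164 [10.5  0.5 -8.5]
```

View pics/k10.png

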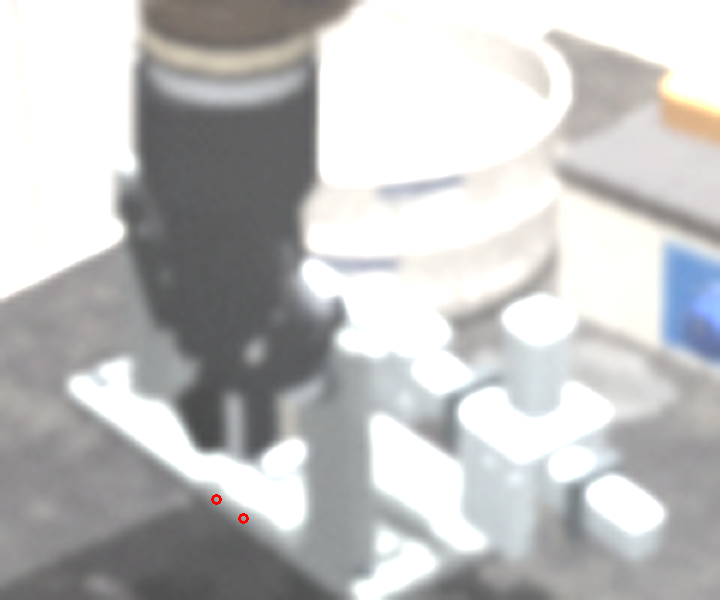

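The pin is out and the arm and saddle are sinking (stem top went from row 265 to 305). Pulling on to the back stop.

>>> {"fn": "carry_out", "kwargs": {
  "commands": [
    {"dx": 0.4, "dy": 0, "dz": 0.1, "rx": 0, "ry": 0.005, "rz": 0, "jaw": 1},
    {"dx": 0.4, "dy": 0, "dz": 0.1, "rx": 0, "ry": 0.005, "rz": 0, "jaw": 1},
    {"dx": 0.4, "dy": 0, "dz": 0.1, "rx": 0, "ry": 0.01, "rz": 0, "jaw": 1},
    {"dx": 0.4, "dy": 0, "dz": 0.1, "rx": 0, "ry": 0.01, "rz": 0, "jaw": 1},
    {"dx": 0.4, "dy": 0, "dz": 0.1, "rx": 0, "ry": 0.01, "rz": 0, "jaw": 1},
    {"dx": 0.4, "dy": 0, "dz": 0, "rx": 0, "ry": 0.01, "rz": 0, "jaw": 1},
    {"dx": 0.4, "dy": 0, "dz": 0, "rx": 0, "ry": 0.01, "rz": 0, "jaw": 1},
    {"dx": 0.4, "dy": 0, "dz": 0, "rx": 0, "ry": 0.01, "rz": 0, "jaw": 1}
  ],
  "force": 90
}}

```text
clock: 22.17
eef_pos: [0.478, 0.0684, 0.0618]
orientation: [-0.019, 0.071, 0.997, 0.012]
contact_force: [11.4, 0.4, -9.7]
gripper_width: 0.0196
```

```bash
python3 -c "
from h import *
goto((.4985-.0198,.0635+.0028,.062),.14);grip()
look('k11.png',(200,140,320,240),6,.14)
"
```

```text
clk 22.17 tcp [0.478  0.0684 0.0618] d cm [-0.1  -0.2  -0.03] rot [ 0.022 -0.039 -0.002] F [11.4  0.4 -9.7] w 0.0196 q [-0.08  0.05  2.13  0.03  1.   -1.53]
grip pt [0.4796 0.0672 0.1067] pulled mm 19.9 M [-0.15 -1.39 -0.02]
22.2167 [0.4778883  0.06843266 0.06179368] 0.01930240420805429 [11.7  0.7 -9.4]
```

View pics/k11.png

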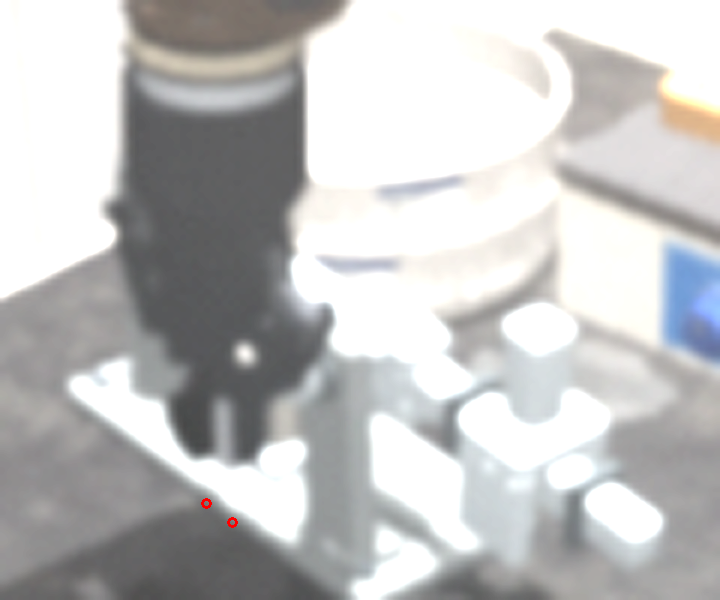

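>>> {"fn": "carry_out", "kwargs": {
  "commands": [
    {"dx": 0.4, "dy": 0, "dz": 0, "rx": 0, "ry": 0.01, "rz": 0, "jaw": 1},
    {"dx": 0.4, "dy": 0, "dz": 0, "rx": 0, "ry": 0.01, "rz": 0, "jaw": 1},
    {"dx": 0.5, "dy": 0, "dz": 0, "rx": 0, "ry": 0.01, "rz": 0, "jaw": 1},
    {"dx": 0.5, "dy": 0, "dz": 0, "rx": 0, "ry": 0.01, "rz": 0, "jaw": 1},
    {"dx": 0.5, "dy": 0, "dz": 0, "rx": 0, "ry": 0.01, "rz": 0, "jaw": 1},
    {"dx": 0.5, "dy": 0, "dz": 0, "rx": 0, "ry": 0.01, "rz": 0, "jaw": 1},
    {"dx": 0.5, "dy": 0, "dz": 0, "rx": 0, "ry": 0.01, "rz": 0, "jaw": 1},
    {"dx": 0.5, "dy": 0, "dz": 0, "rx": 0, "ry": 0.01, "rz": 0, "jaw": 1}
  ],
  "force": 90
}}

```text
clock: 22.88
eef_pos: [0.4769, 0.0689, 0.0622]
orientation: [-0.006, 0.073, 0.997, 0.014]
contact_force: [16.6, -0.8, -15.7]
gripper_width: 0.0195
```

```bash
python3 -c "
from h import *
goto((.4985-.0198,.0635+.0028,.062),.14);grip()
look('k12.png',(200,140,320,240),6,.14)
"
```

```text
clk 22.88 tcp [0.4769 0.0689 0.0622] d cm [-0.22 -0.23  0.01] rot [ 0.027 -0.015 -0.005] F [ 16.6  -0.8 -15.7] w 0.0195 q [-0.08  0.03  2.14  0.03  0.98 -1.53]
grip pt [0.4774 0.0676 0.1072] pulled mm 22.1 M [ 0.08 -2.33 -0.23]
22.9333 [0.47691037 0.06893102 0.06216269] 0.019330385342970522 [ 15.9  -1.8 -13.2]
```

View pics/k12.png

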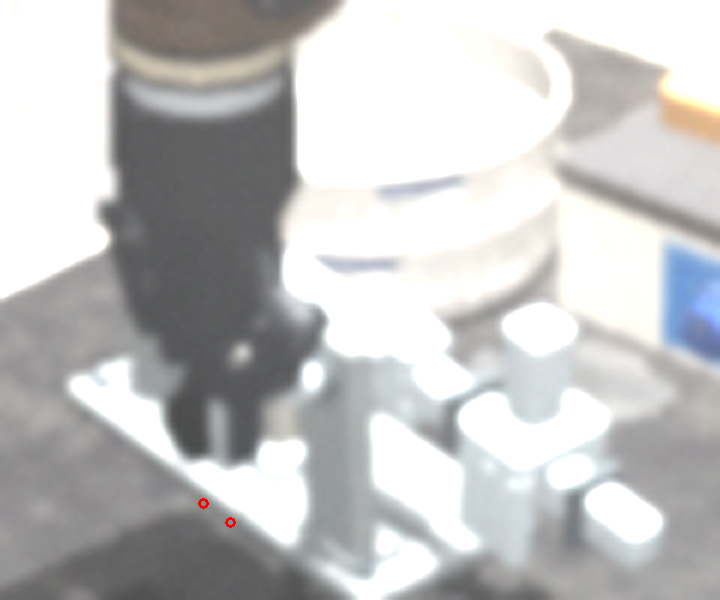

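>>> {"fn": "carry_out", "kwargs": {
  "commands": [
    {"dx": 0.5, "dy": 0, "dz": 0.2, "rx": 0, "ry": 0.01, "rz": 0, "jaw": 1},
    {"dx": 0.5, "dy": 0, "dz": 0.2, "rx": 0, "ry": 0.01, "rz": 0, "jaw": 1},
    {"dx": 0.5, "dy": 0, "dz": 0.2, "rx": 0, "ry": 0.01, "rz": 0, "jaw": 1},
    {"dx": 0.5, "dy": 0, "dz": 0.2, "rx": 0, "ry": 0.01, "rz": 0, "jaw": 1},
    {"dx": 0.5, "dy": 0, "dz": 0.2, "rx": 0, "ry": 0.01, "rz": 0, "jaw": 1},
    {"dx": 0.5, "dy": 0, "dz": 0.2, "rx": 0, "ry": 0.01, "rz": 0, "jaw": 1},
    {"dx": 0.5, "dy": 0, "dz": 0.2, "rx": 0, "ry": 0.01, "rz": 0, "jaw": 1},
    {"dx": 0.5, "dy": 0, "dz": 0.2, "rx": 0, "ry": 0.01, "rz": 0, "jaw": 1}
  ],
  "force": 90
}}

```text
clock: 23.6
eef_pos: [0.4795, 0.069, 0.0621]
orientation: [0.007, 0.077, 0.997, 0.017]
contact_force: [11.6, -1.0, -3.5]
gripper_width: 0.0194
```

```bash
python3 -c "
from h import *
goto((.4985-.0198,.0635+.0028,.062),.14);grip()
look('k13.png',(200,140,320,240),6,.14)
save(cap('top'),'t13.png',k=1.4);save(cap('scene'),'s13b.png',k=1.4);grip()
"
```

```text
clk 23.6 tcp [0.4795 0.069  0.0621] d cm [ 0.04 -0.27 -0.  ] rot [ 0.036  0.012 -0.014] F [11.6 -1.  -3.5] w 0.0194 q [-0.09  0.02  2.16  0.04  0.95 -1.53]
grip pt [0.4787 0.0674 0.107 ] pulled mm 20.8 M [ 0.03 -1.23 -0.05]
23.65 [0.4794827  0.06900721 0.0620494 ] 0.019462105056946517 [11.2 -0.6 -3.5]
grip pt [0.4787 0.0675 0.107 ] pulled mm 20.8 M [ 0.11 -1.25 -0.06]
```

View pics/k13.png

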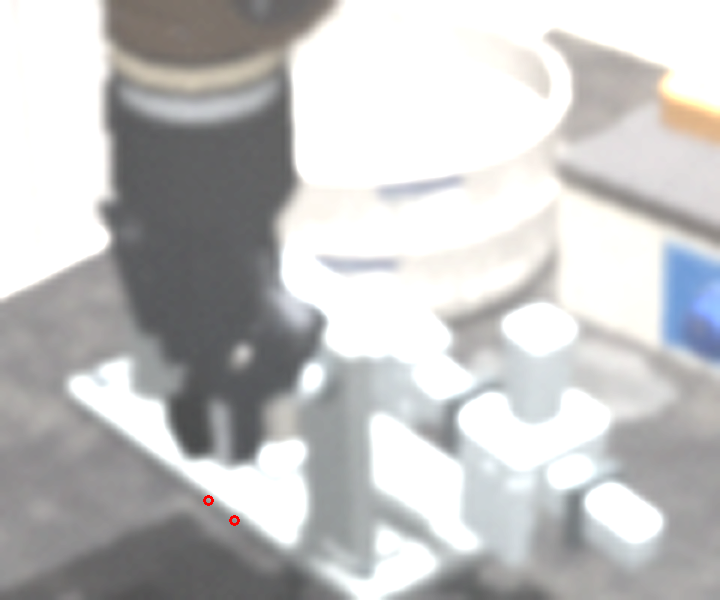

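View pics/t13.png

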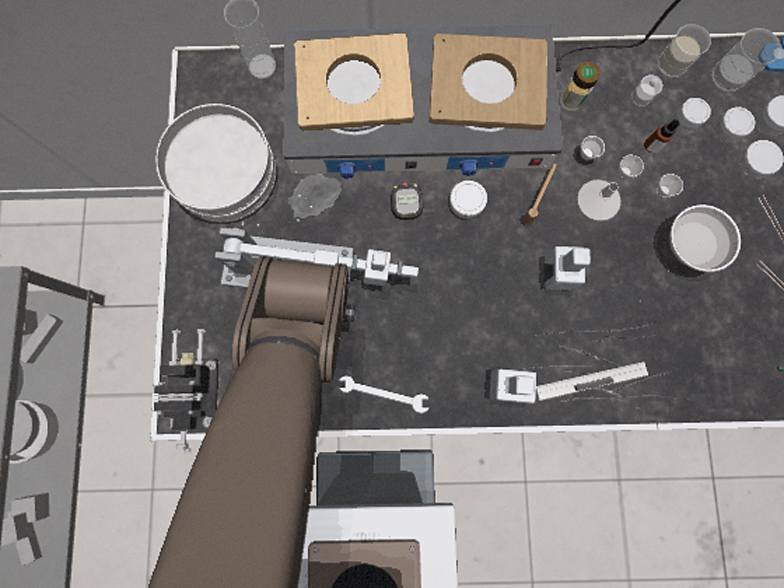

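View pics/s13b.png

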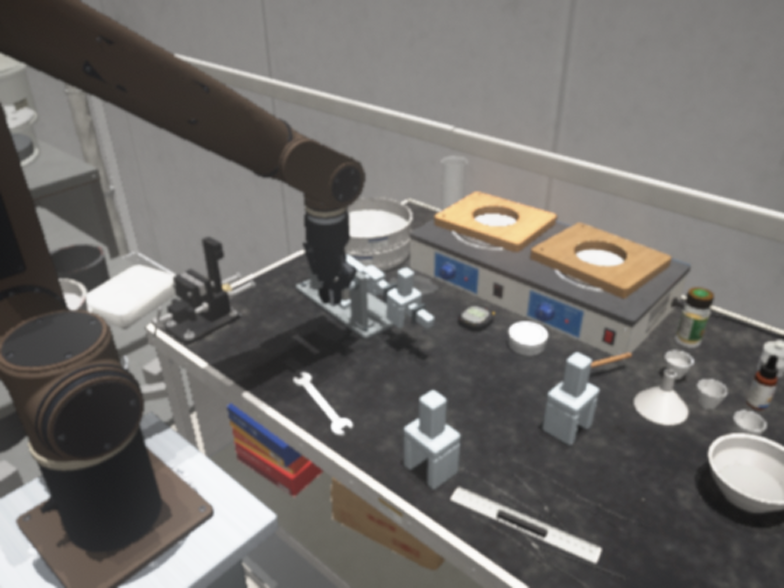

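The force dropped to 11.6 N in that call, which leaves it unclear whether the plunger is at its back stop. I'll finish with a firmer pull.

>>> {"fn": "carry_out", "kwargs": {
  "commands": [
    {"dx": 0.6, "dy": 0, "dz": 0, "rx": 0, "ry": 0.015, "rz": 0, "jaw": 1},
    {"dx": 0.6, "dy": 0, "dz": 0, "rx": 0, "ry": 0.015, "rz": 0, "jaw": 1},
    {"dx": 0.6, "dy": 0, "dz": 0, "rx": 0, "ry": 0.015, "rz": 0, "jaw": 1},
    {"dx": 0.6, "dy": 0, "dz": 0, "rx": 0, "ry": 0.015, "rz": 0, "jaw": 1},
    {"dx": 0.6, "dy": 0, "dz": 0, "rx": 0, "ry": 0.015, "rz": 0, "jaw": 1},
    {"dx": 0.6, "dy": 0, "dz": 0, "rx": 0, "ry": 0.015, "rz": 0, "jaw": 1},
    {"dx": 0.6, "dy": 0, "dz": 0, "rx": 0, "ry": 0.015, "rz": 0, "jaw": 1},
    {"dx": 0.6, "dy": 0, "dz": 0, "rx": 0, "ry": 0.015, "rz": 0, "jaw": 1}
  ],
  "force": 100
}}

```text
clock: 24.42
eef_pos: [0.4789, 0.0695, 0.0623]
orientation: [0.014, 0.08, 0.996, 0.022]
contact_force: [22.4, 0.5, -18.5]
gripper_width: 0.0191
```

```bash
python3 -c "
from h import *
goto((.4985-.0198,.0635+.0028,.062),.14);grip()
look('k14.png',(200,140,320,240),6,.14);goto((.4985-.0198,.0635+.0028,.062),.14)
"
```

```text
clk 24.42 tcp [0.4789 0.0695 0.0623] d cm [-0.03 -0.32  0.01] rot [ 0.046  0.024 -0.021] F [ 22.4   0.5 -18.5] w 0.0191 q [-0.09  0.01  2.17  0.06  0.94 -1.53]
grip pt [0.4775 0.0676 0.1072] pulled mm 22.0 M [-0.09 -2.6   0.11]
24.4667 [0.47885921 0.06947873 0.06225315] 0.019471660010298993 [ 21.1   0.6 -17.4]
clk 24.47 tcp [0.4789 0.0695 0.0623] d cm [-0.03 -0.32  0.01] rot [ 0.046  0.024 -0.021] F [ 21.1   0.6 -17.4] w 0.0195 q [-0.09  0.01  2.17  0.06  0.94 -1.53]
```

View pics/k14.png

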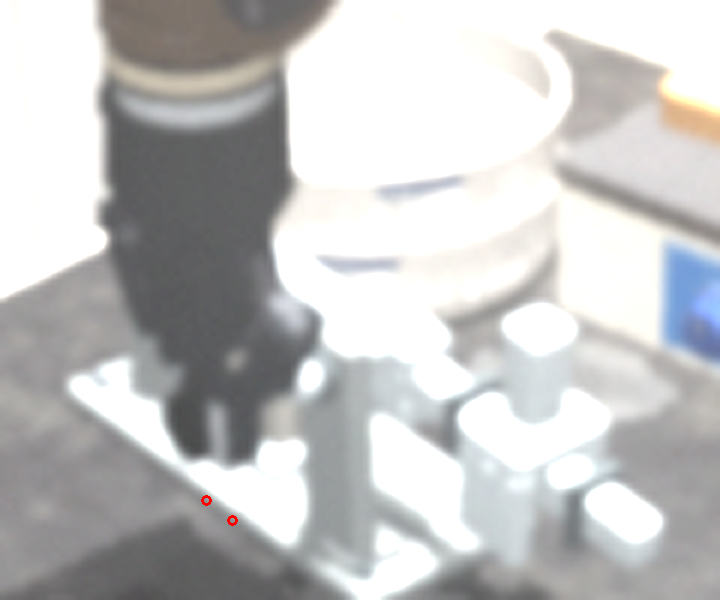

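The plunger has stalled under 22 N, well above the spring's 12 N, and the knob hasn't moved in the image, so it is at the stop. Before handing in, I'll measure how far the arm sank.

```bash
python3 -c "
import pickle
from h import *
d=pickle.load(open('c0.pkl','rb'));S0=d['scene'];T0=d['top'];S=cap('scene');T=cap('top')
b=(255,185,315,245)
A=[cv2.resize(c['img'][b[1]:b[3],b[0]:b[2],::-1],None,fx=6.5,fy=6.5,interpolation=cv2.INTER_CUBIC) for c in(S0,S)]
cv2.imwrite('pics/cmp.png',np.hstack(A))
b=(150,150,310,225)
A=[cv2.resize(c['img'][b[1]:b[3],b[0]:b[2],::-1],None,fx=4,fy=4,interpolation=cv2.INTER_CUBIC) for c in(T0,T)]
cv2.imwrite('pics/cmpt.png',np.vstack(A))
# expected bar-end for angles
y=np.array([np.sin(.14),np.cos(.14),0]);q=np.array([.561,-.0345,.12])
for th in(0,.05,.08,.1,.12):
  L=.245; e=.068
  p=q+y*L-(L+e)*np.cos(th)*y-[0,0,(L+e)*np.sin(th)]
  print(th,((proj(S,p)-(255,185)+.5)*6.5).round(1))
print(arm.observe()['contact_force'])
"
```

```text
0 [338.2 218.2]
0.05 [336.5 253. ]
0.08 [334.8 273.2]
0.1 [333.4 286.3]
0.12 [331.8 299.2]
[ 21.52697527  -0.23987991 -18.04118245]
```

View pics/cmp.png

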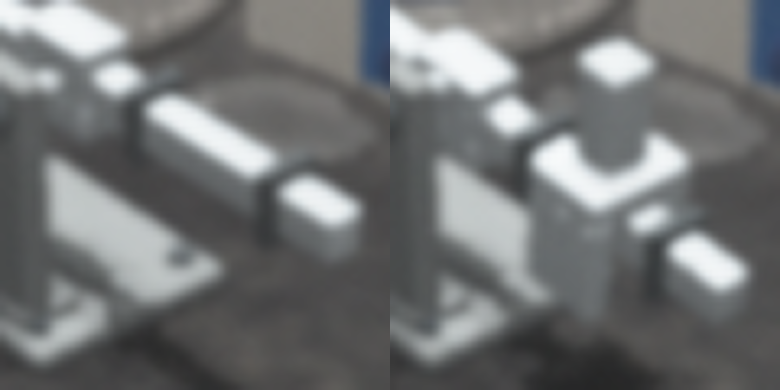

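View pics/cmpt.png

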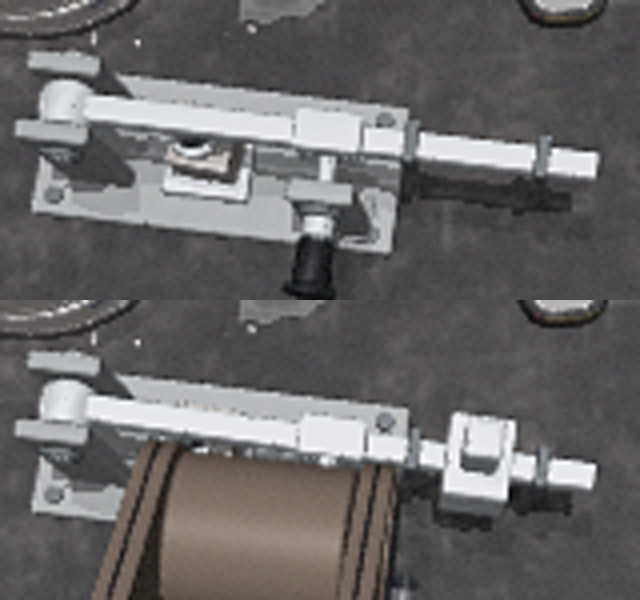

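The arm has sunk about 0.09 rad (bar end dropped 60 px in the crop) and has stayed at the same pixels for over 2 s, so its foot is on the cube. Handing in.

```bash
python3 -c "
from h import *
print(hand_in())"
```

```text
the job is handed in; nothing more can be done
None
```

The mortar cube is under load and the job is handed in, at about 24.5 s on the robot's clock. I hung the smallest saddle astride the arm between the collars and let go while the arm was still locked. I then pulled the plunger knob back until it stalled, and finished holding it there.

**Last checks**
- **Plunger:** the grip point had moved about 22 mm against the nominal 20 mm. It stalled under about 21–22 N, well above the spring's 12 N, so I take it to be at the back stop.
- **Arm:** it sank about 0.09 rad by picture, a rough figure against the stated "about 0.1". It had stopped moving for the last 2 s.
- **Saddle:** it hangs upright between the collars.
- **Bystanders:** the stopwatch, tin and mallet look unmoved in the top view.

**What disagreed or was not seen**
- **Finger height:** in the pictures the fingertips were about 26 mm higher than the reported TCP implied. I set grasp heights by the pictures, and both grasps held.
- **First pull:** the plunger did not move and the gripper tilted instead. A harder pull with tilt correction freed the pin.
- **Sideways load:** at the end the tool was also pulling up on the knob with about 18 N.
- **Cube:** the robot arm hid it in the top view at the end, so I did not see it directly.

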